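# Set the straightedge against both pins of the magnetic plate and switch it on

## Robot

A 7-joint arm with a two-finger parallel gripper is mounted at the origin on a cart in front of the work surface, level with it; the furniture and walls round the work are solid. World frame = base frame: x ahead of the robot, y to its left, z up, the work surface at z = 0. Lengths are in m, angles in rad, forces in N, time in s.
With the tool pointing down it reaches from about 0.425 to 1.025 m from the base axis. Payload 9.4 kg.
Tool frame: the origin (TCP) lies at the very end of the fingers, on their centre line; the grasp point (between the pads) lies 19 mm behind it; z points along the fingers, y is the direction in which the jaws open and shut (so a half turn about z gives the same grasp; the last joint's range is limited). The gripper opens to 93 mm and grips with 3 to 60 N. Pads are 15 mm wide; open, the fingers measure 128 mm over their backs; the gripper's body (75 mm by 188 mm) begins 65 mm behind the grasp point.
Start: joints at [1.222, 0.599, -0.003, 1.599, 0.002, 0.943, -0.08], TCP at [0.195, -0.698, 0.219] pointing down, gripper open.
Joint ranges: [-2.57, 2.57], [-0.35, 1.97], [-1.29, 1.29], [0.11, 2.56], [-1.05, 4.19], [0.11, 1.86], [-2.63, 2.63]. Speed limits (rad/s): [2.22, 2.22, 3.01, 3.01, 3.14, 3.14, 3.14].

## Interface

Orientations are given as a unit quaternion [x, y, z, w].
In Python, from bench import * gives the robot as it stands. The module is installed in compiled form; this text tells all that it offers.
- The arm moves only by the shell command python3 -m jog 'ROWS' [FORCE]. ROWS is JSON, a list of rows, each an object with "claw": the opening, from -1 (shut) to 1 (fully open), so that 0 is half open; "slide": the shift along the tool's x, y, z each as a share of 0.05 m, from -1 to 1, a list of three; "angular": the turn, a rotation vector about the tool's x, y, z each as a share of 5 degrees, from -1 to 1, a list of three. In form: [{"claw": claw, "slide": [x, y, z], "angular": [ax, ay, az]}, ...]. A call has 1 to 12 rows; each row shifts and turns the commanded pose from where the row before left it, along the tool's axes as they then stand; what a row does not reach is not made up. A row lasts 1/10 s, in which the tool goes at most 50 mm and 8.59 degrees, less where a joint would pass 70% of its speed; a pose out of reach is approached as far as the arm can. A call with a number of a shift or a turn outside -1 to 1 is refused whole. A call with a gripper value outside its range is refused whole. The fingers move at their own pace and stop on an object; FORCE is the grip in N (left out, the last holds). Time passes only in rows, so rows that do not move let the fingers close. It gives the time, the measured TCP pose, the force and the opening at its end, in the units of the state.
- get_state(): the state, without advancing time (a new reading comes with each control period).
- capture(name): name is "side" or "top"; returns a dict with "img" (400x640x3 uint8, blue, green, red), "mtx" (3x3 intrinsics, pixels), "k1" (the pictures are not rectified: a ray, as slopes to the right and down, at radius r is drawn at 1 + k1 r^2 times it, then the intrinsics apply), "R" (3x3) and "t" (3): a world point X has camera coordinates R X + t. Camera axes: x right, y down, z forward; pixel columns grow to the right and rows downward; lengths in m; the calibration is good to about 2 mm. A picture is of the moment at which its call begins. There is no depth.
- job_done(): hands the job in, once; it reports no verdict.
Trained networks look in the newest picture that a camera, given by its name, has taken for a name from the list of things; names that differ only in an ending like _2 or _b are one class to them, and where a whole thing is asked for, a point or a joint stands for the part that bears it (a point fixed in the world has none). Each returns a list of dicts, best first, with "conf" (0 to 1); they miss things now and then, are a little off and sometimes report something else, mostly with a low value. They report only what shows in the picture. A call takes as long as a camera call.
- spot_in(name, camera): "centre" ([row, column] in pixels, amid what is visible of it).
- masks_of(name, camera): "mask" (400x640 bool, what is visible of it) and "centre" ([row, column] in pixels, amid what is visible of it).
The state is a dict: "t": time; "qpos": joint angles; "joint_velocities": joint speeds; "effort": joint torques, N m; "ee_pos": TCP position; "tool_rot": TCP orientation; "force": force on the tool from outside, world axes, zero at the start; "ft_torque": the same for the moment, N m; "grip_width": opening from 0.0 (shut) to 1.0 (fully open).
Only numpy, scipy, OpenCV 4.12 (cv2) and the standard library are available. Lean on these libraries where they do the work, as an engineer would, in place of code of your own. Each camera call takes 0.05 s, during which the arm holds its last target.

## Task

Lift the steel straightedge out of its wooden rack, lay it down flat on the dark magnetic plate well clear of the two red-capped pins (at least a finger's breadth) and on the robot's side of them, and let go. Take it again across its width and slide it along the plate until one long edge touches both pins at once; only then turn the plate's black selector three clicks clockwise from where it stands to hold it there. Leave the straightedge touching both pins and the other things on the bench where they are.

Things in the scene. Friction and masses are not known exactly. Their poses are not given: they have to be found in the camera images.
- straightedge_mid (a point): Centre of the loose steel straightedge, a plain bar 200 mm long (own x), 10 thick (y), 38 wide (z), 0.3 kg, dark spots and lines on its faces; both faces and both long edges alike. Starts standing on a narrow edge in the rack (z up), its lower 20 mm in slots near the ends. Flat: y vertical, 10 mm high. Set down on its narrow edge it stands by itself and topples when its top is pushed.
- rack: Fixed light-wood rack, base 200 x 60 x 8 mm, x along the straightedge, origin at the centre of its underside (on the thin mat, 1.6 mm above the bench). Two pairs of blocks at x = +-78 mm (22 mm long in x, tops 28 mm above its underside) leave 14 mm slots on the centre line; the 134 mm between the pairs is open.
- plate_top (a point): Point on the top face of the fixed dark steel plate with brass lines, 14 mm above the bench; x away from the robot, y left, roughly. The plate spans x -100 to 100, y -120 to 195 mm about it. A grey control box (75 mm in x, 66 in y, top 16 mm above the plate) stands on it at y = +158 mm. The magnet is not simulated: the straightedge stays loose.
- pin_left (a point): Left locating pin: upright fixed steel pin of 12 mm diameter with a red cap, 18 mm high over the plate's face; the point lies on its axis 5 mm above the plate's face (x = +60, y = +60 mm from plate_top). The straightedge goes on the robot's side of the pins.
- pin_right (a point): Right locating pin, the same (x = +60, y = -60 mm from plate_top); the pins are 120 mm apart.
- selector_grip (a point): Centre of the grip bar of the black selector knob on the control box: the bar is 44 mm long (own x, white line at the pointing end), 13 wide (own y), 25 high, from 14 mm below to 10 mm above this point, on a round skirt 46 mm across, 3 high. The point is on the turning axis, 17 mm above the box's top, 47 above the bench.
- selector (a joint): Selector angle in rad: 0 at the start, grows clockwise seen from above, one click every 0.4 rad (white dots of growing size mark the clicks), stops at 0 and 1.6; three clicks = 1.2. It springs into the nearest click when let go (about 0.06 N m).
- blue_tub: Bystander: tub with a blue lid, 67 mm across, 48 mm high, origin at the centre of its underside.
- tan_arch: Bystander: tan dental arch model, 57 x 66 x 21 mm, origin at the centre of its underside.
- clear_aligner: Bystander: clear bow-shaped aligner, 57 x 65 x 10 mm, origin at the centre of its underside.
- red_cup: Bystander: white cup with a red lid, 49 mm across, 52 mm high, origin at the centre of its underside.

How it is judged:
On the way, in this order (a step that is already met when the one before it is completed fails the run):
1. the straightedge lies flat on the plate on the robot's side of the pins, its edge at least 8 mm clear of both, let go and at rest ((angle between straightedge_mid's own y axis and vertical below 0.06 rad or angle between straightedge_mid's own y axis and vertical above 3.0816 rad) and z of straightedge_mid in the frame of plate_top between 0.002 and 0.0075 m and (z of pin_left in the frame of straightedge_mid above 0.033 m or z of pin_left in the frame of straightedge_mid below -0.033 m) and (z of pin_right in the frame of straightedge_mid above 0.033 m or z of pin_right in the frame of straightedge_mid below -0.033 m) and x of straightedge_mid in the frame of plate_top between -0.11 and 0.05 m and contact force between the fingers and straightedge below 0.05 N and linear speed of straightedge below 0.02 m/s), for 0.2 s.
2. lying flat, it is taken again across its width (fingers on its two long edges) ((angle between straightedge_mid's own y axis and vertical below 0.06 rad or angle between straightedge_mid's own y axis and vertical above 3.0816 rad) and z of straightedge_mid in the frame of plate_top between 0.002 and 0.0075 m and contact force between the fingers and straightedge above 2 N and z of the grasp point in the frame of straightedge_mid between -0.012 and 0.012 m), for 0.1 s.
3. one long edge touches both pins at once, the selector not yet turned by a click ((angle between straightedge_mid's own y axis and vertical below 0.06 rad or angle between straightedge_mid's own y axis and vertical above 3.0816 rad) and z of straightedge_mid in the frame of plate_top between 0.002 and 0.0075 m and (z of pin_left in the frame of straightedge_mid between 0.023 and 0.0268 m or z of pin_left in the frame of straightedge_mid between -0.0268 and -0.023 m) and x of pin_left in the frame of straightedge_mid between -0.097 and 0.097 m and (z of pin_right in the frame of straightedge_mid between 0.023 and 0.0268 m or z of pin_right in the frame of straightedge_mid between -0.0268 and -0.023 m) and x of pin_right in the frame of straightedge_mid between -0.097 and 0.097 m and x of straightedge_mid in the frame of plate_top below 0.06 m and value of joint selector below 0.3 rad), for 0.2 s.
4. the selector is on the third click, the straightedge still against both pins ((angle between straightedge_mid's own y axis and vertical below 0.06 rad or angle between straightedge_mid's own y axis and vertical above 3.0816 rad) and z of straightedge_mid in the frame of plate_top between 0.002 and 0.0075 m and (z of pin_left in the frame of straightedge_mid between 0.023 and 0.0268 m or z of pin_left in the frame of straightedge_mid between -0.0268 and -0.023 m) and x of pin_left in the frame of straightedge_mid between -0.097 and 0.097 m and (z of pin_right in the frame of straightedge_mid between 0.023 and 0.0268 m or z of pin_right in the frame of straightedge_mid between -0.0268 and -0.023 m) and x of pin_right in the frame of straightedge_mid between -0.097 and 0.097 m and x of straightedge_mid in the frame of plate_top below 0.06 m and value of joint selector between 1.08 and 1.32 rad), for 0.2 s.
At the end, for the whole second after the job is handed in: The straightedge lies flat on the plate on the robot's side of the pins, at rest, with one long edge against both pins (gap at each under about 1.8 mm, both pins within its length), and the selector rests on its third click (1.2 rad +- 0.12) (all of step 4 and linear speed of straightedge below 0.01 m/s and velocity of joint selector between -0.05 and 0.05 rad/s); the robot touches nothing.
It fails at once if the blue-lidded tub, the tan dental arch model, the clear aligner or the red-lidded cup is pushed more than 25 mm from its place (distance of any of blue_tub, tan_arch, clear_aligner, red_cup from where it was at the start of the episode above 0.025 m).
It also fails if it takes over 64 s, if anything falls off the work surface, if the arm or the gripper's body presses on something with over 40 N, if the wrist force passes 120 N, or if a joint passes its speed limit or range.

## Working session

There is one attempt and no reset: what is moved stays moved. The work goes in short steps, Python scripts to look and compute and a shell command to move; the robot and the scene stay as the last step left them, time stands still between calls to the robot, and variables do not carry over. Pictures are saved under pics/ and viewed, and the job is handed in when it is done.

```bash
mkdir -p pics; ls
cat > h.py <<'E'
from bench import *
import numpy as np, cv2
from scipy.spatial.transform import Rotation as Ro
def cap(cam,fn=None):
    c=capture(cam)
    if fn: cv2.imwrite('pics/'+fn,c['img'])
    return c
E
python3 - <<'E'
from h import *
s=get_state(); print(s)
for c in ('side','top'):
    d=cap(c,c+'1.png'); print(c,np.array(d['mtx']).round(1).tolist(),d['k1'],np.array(d['R']).round(3).tolist(),np.array(d['t']).round(3).tolist(), (-np.array(d['R']).T@np.array(d['t'])).round(3))
    for n in ['straightedge_mid','rack','plate_top','pin_left','pin_right','selector_grip','blue_tub','tan_arch','clear_aligner','red_cup']:
        print(n,[(np.round(o['centre'],1).tolist(),round(o['conf'],2)) for o in spot_in(n,c)][:3])
print(get_state()['t'])
E
```

```text
pics
{'t': 0.0, 'qpos': array([ 1.22232497,  0.60012442, -0.00252838,  1.60009627,  0.00179814,
        0.94293214, -0.07979338]), 'joint_velocities': array([ 3.46399951e-04,  9.79454646e-04, -6.69397835e-04, -1.86610857e-03,
        8.26519380e-04,  5.10252022e-05, -4.90046926e-05]), 'effort': array([ 1.96269357e-04, -7.65068436e+01,  1.49776697e+00, -2.52347821e+01,
       -5.23339736e-02,  1.70010352e-02,  1.65009974e-04]), 'ee_pos': array([ 0.19446253, -0.69793298,  0.21777271]), 'tool_rot': array([ 9.90777935e-01,  1.35493455e-01, -1.79265764e-04, -7.58170705e-04]), 'force': array([-0.13399627, -0.00955068,  0.42871991]), 'ft_torque': array([ 0.01222695, -0.00051252,  0.0695921 ]), 'grip_width': 1.0058817568783502}
side [[420.0, 0.0, 317.3], [0.0, 420.0, 199.6], [0.0, 0.0, 1.0]] -0.10367892707267903 [[-0.981, -0.19, -0.024], [-0.073, 0.485, -0.872], [0.178, -0.854, -0.489]] [0.566, 0.049, 0.988] [0.384 0.927 0.539]
straightedge_mid [([298.7, 335.0], 0.68)]
rack [([313.4, 334.4], 0.91)]
plate_top [([212.0, 315.1], 0.63), ([232.9, 393.5], 0.25)]
pin_left [([217.2, 321.8], 0.89)]
pin_right [([217.2, 318.5], 0.82)]
selector_grip [([224.8, 314.4], 0.73)]
blue_tub [([159.7, 319.1], 0.9)]
tan_arch [([232.8, 399.3], 0.77), ([225.4, 317.9], 0.19)]
clear_aligner [([261.1, 229.3], 0.55)]
red_cup [([229.9, 233.8], 0.61)]
top [[425.5, 0.0, 321.9], [0.0, 425.5, 197.9], [0.0, 0.0, 1.0]] -0.03704886332552868 [[-0.011, -1.0, 0.0], [-0.997, 0.011, -0.08], [0.08, -0.001, -0.997]] [0.09, 0.547, 0.996] [0.466 0.085 1.036]
straightedge_mid [([227.0, 198.5], 0.65)]
rack [([229.9, 207.3], 0.67)]
plate_top [([191.8, 337.2], 0.59)]
pin_left [([190.7, 332.7], 0.91)]
pin_right [([190.4, 335.9], 0.66)]
selector_grip [([199.5, 283.6], 0.65), ([118.2, 239.6], 0.58)]
blue_tub [([117.9, 238.5], 0.69), ([170.4, 451.9], 0.62)]
tan_arch [([263.3, 300.9], 0.74)]
clear_aligner [([120.2, 235.8], 0.49)]
red_cup [([124.2, 273.4], 0.93)]
1.1
```

View images.

View pics/side1.png

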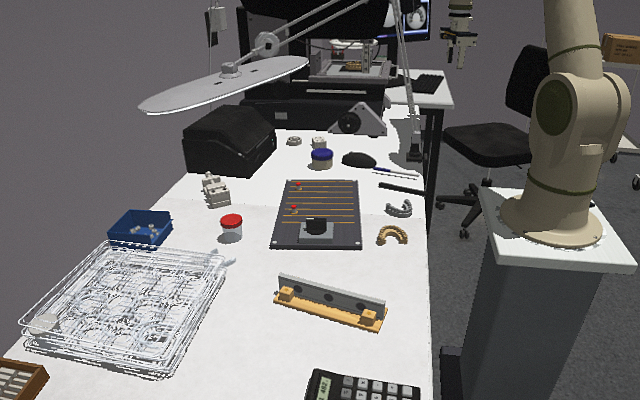

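View pics/top1.png

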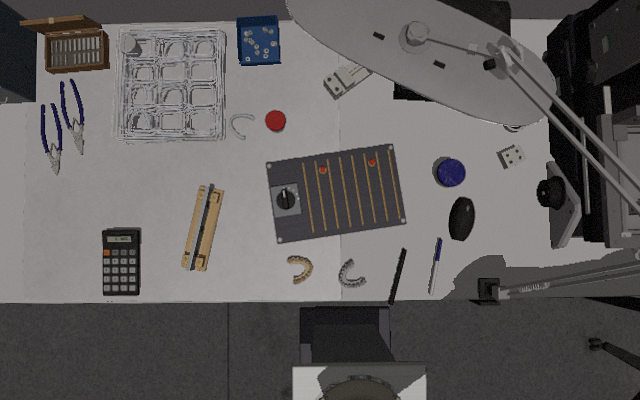

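Run:
```python
import cv2
a=cv2.imread('pics/top1.png'); 
cv2.imwrite('pics/top1c.png',cv2.resize(a[130:280,165:425],None,fx=3,fy=3,interpolation=cv2.INTER_CUBIC))
a=cv2.imread('pics/side1.png'); 
cv2.imwrite('pics/side1c.png',cv2.resize(a[165:340,220:425],None,fx=3.4,fy=3.4,interpolation=cv2.INTER_CUBIC))
```

```text
(no output)
```

View pics/top1c.png

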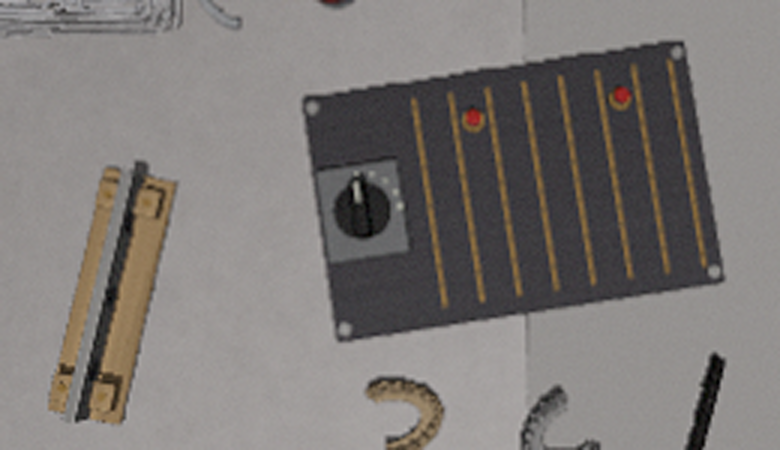

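View pics/side1c.png

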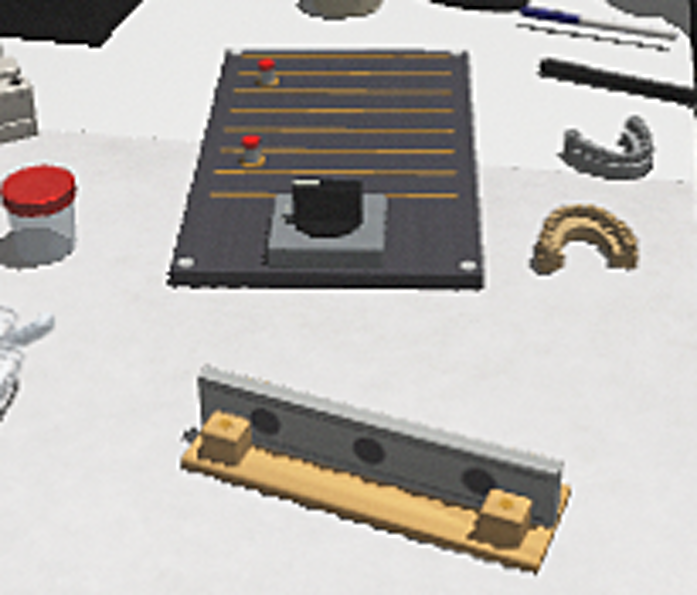

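```bash
cat >> h.py <<'E'
import pickle
def und(c,px):
    p=cv2.undistortPoints(np.array(px,float).reshape(-1,1,2),np.array(c['mtx'],float),np.array([c['k1'],0,0,0.]))
    return p.reshape(-1,2)
def rays(c,px):
    R=np.array(c['R']);t=np.array(c['t'])
    n=und(c,px); d=np.c_[n,np.ones(len(n))]@R
    return -R.T@t, d/np.linalg.norm(d,axis=1)[:,None]
def onz(c,px,z):
    o,d=rays(c,px); return o+d*((z-o[2])/d[:,2])[:,None]
def tri(c1,p1,c2,p2):
    o1,d1=rays(c1,p1);o2,d2=rays(c2,p2);out=[]
    for a,b in zip(d1,d2):
        A=np.c_[a,-b]; k=np.linalg.lstsq(A,o2-o1,rcond=None)[0]
        x,y=o1+a*k[0],o2+b*k[1]; out.append(np.r_[(x+y)/2,np.linalg.norm(x-y)])
    return np.array(out)
def proj(c,X):
    R=np.array(c['R']);t=np.array(c['t'])
    return cv2.projectPoints(np.array(X,float).reshape(-1,1,3),cv2.Rodrigues(R)[0],t,np.array(c['mtx'],float),np.array([c['k1'],0,0,0.]))[0].reshape(-1,2)
E
python3 - <<'E'
from h import *
C={}
for c in('side','top'):
    C[c]=cap(c)
    C[c]['m']={n:[(o['conf'],o['mask']) for o in masks_of(n,c)] for n in('straightedge_mid','plate_top','selector_grip','rack')}
pickle.dump(C,open('C.pkl','wb'))
red={}
for c in C:
    im=C[c]['img'].astype(int); m=((im[...,2]>110)&(im[...,2]>im[...,1]*1.8)&(im[...,2]>im[...,0]*1.8)).astype(np.uint8)
    n,l,s,ce=cv2.connectedComponentsWithStats(m)
    print(c,[(s[i,4],ce[i].round(1).tolist()) for i in range(1,n) if s[i,4]>4])
    for k,v in C[c]['m'].items(): print(k,[(round(a,2),b.sum(),np.argwhere(b).min(0).tolist(),np.argwhere(b).max(0).tolist()) for a,b in v][:3])
s=C['side']['img'];t=C['top']['img']
cv2.imwrite('pics/se_side.png',cv2.resize(s[265:335,268:392],None,fx=6,fy=6,interpolation=cv2.INTER_NEAREST))
cv2.imwrite('pics/se_top.png',cv2.resize(t[178:278,175:230],None,fx=6,fy=6,interpolation=cv2.INTER_NEAREST))
cv2.imwrite('pics/sel_side.png',cv2.resize(s[205:255,265:365],None,fx=7,fy=7,interpolation=cv2.INTER_NEAREST))
cv2.imwrite('pics/sel_top.png',cv2.resize(t[175:225,260:315],None,fx=9,fy=9,interpolation=cv2.INTER_NEAREST))
E
```

```text
side [(np.int32(11), [298.0, 183.0]), (np.int32(15), [293.3, 205.9]), (np.int32(188), [230.6, 219.0])]
straightedge_mid [(0.67, np.int64(1846), [274, 279], [319, 384])]
plate_top [(0.85, np.int64(5878), [179, 270], [250, 363])]
selector_grip [(0.73, np.int64(5806), [179, 270], [249, 362]), (0.65, np.int64(333), [218, 306], [235, 327]), (0.41, np.int64(129), [249, 205], [267, 235])]
rack [(0.79, np.int64(1585), [287, 274], [331, 382])]
top [(np.int32(274), [274.7, 119.9]), (np.int32(20), [371.9, 161.0]), (np.int32(19), [322.2, 168.8])]
straightedge_mid [(0.97, np.int64(617), [187, 187], [269, 212])]
plate_top []
selector_grip [(0.77, np.int64(314), [189, 275], [209, 294])]
rack [(0.68, np.int64(1485), [186, 181], [270, 223])]
```

View pics/se_side.png

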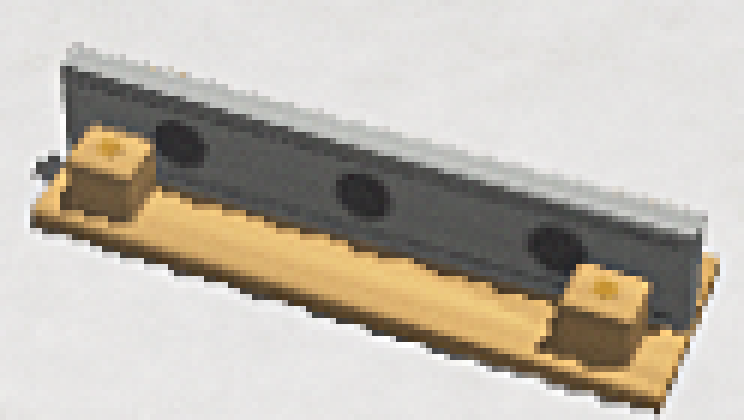

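View pics/se_top.png

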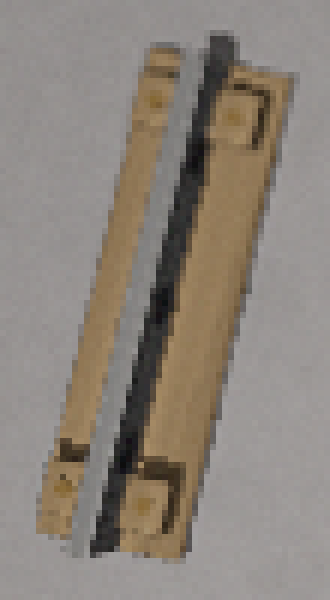

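View pics/sel_top.png

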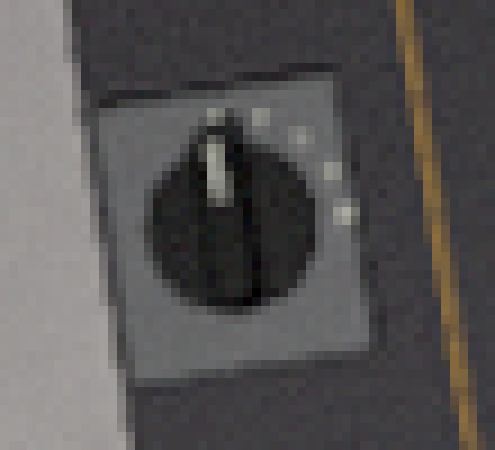

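View pics/sel_side.png

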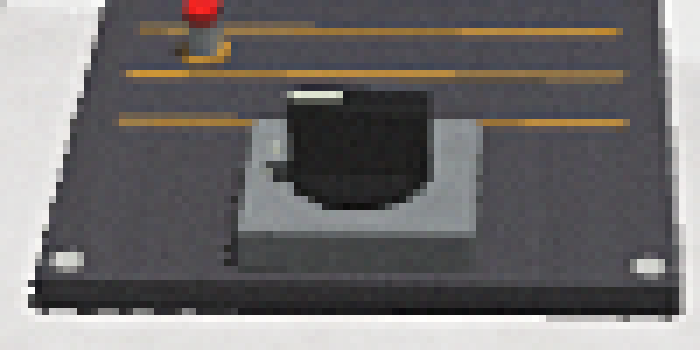

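Run:
```python
from h import *
C=pickle.load(open('C.pkl','rb'));S,T=C['side'],C['top']
f=lambda L,o,k:np.array(L,float)/k+np.array(o)-0.5
ts=f([(191,50),(82,553)],(175,178),6); ss=f([(68,57),(702,224)],(268,265),6)
se=tri(S,ss,T,ts); print('se ends',se.round(4)); d=se[0,:3]-se[1,:3]; print('len',np.linalg.norm(d),'yaw',np.degrees(np.arctan2(d[1],d[0])),'mid',se[:,:3].mean(0))
pins=tri(S,[(293.3,205.9),(298,183)],T,[(322.2,168.8),(371.9,161.0)]); print('pins cap',pins.round(4),np.linalg.norm(pins[0,:3]-pins[1,:3]))
# top-only
print(onz(T,[(322.2,168.8),(371.9,161.0)],.031).round(4)); print(onz(S,[(293.3,205.9),(298,183)],.031).round(4))
d=pins[0,:2]-pins[1,:2]; yy=d/np.linalg.norm(d); xx=np.array([yy[1],-yy[0]]); mid=pins[:,:2].mean(0)
print('plate yaw (y axis->)',np.degrees(np.arctan2(xx[1],xx[0])))
o=mid-0.06*xx; print('plate origin',o,'sel',o+.158*yy)
# selector knob top: bar centre ; skirt
print('bar top', tri(S,f([(360,96)],(265,205),7),T,f([(229,205)],(260,175),9)).round(4))
print(onz(S,ts*0+[[0,0]]*1 if 0 else f([(360,96)],(265,205),7),.057),onz(T,f([(229,205)],(260,175),9),.057))
# box corners top at z=.030
bx=onz(T,f([(97,105),(335,72),(372,348),(133,383)],(260,175),9),.030); print('box',bx.round(4), bx.mean(0))
# plate corners from top img (3x crop offset 165,130)
pc=onz(T,f([(304,100),(684,42),(723,278),(340,340)],(165,130),3),.014);print('plate',pc.round(4))
for n,p,cm in [('red_cup',(275,120),T),('arch',(301,264),T),('blue',(451,172),T),('aligner',(242,125),T)]: print(n,onz(cm,[p],.02).round(3))
```

```text
se ends [[0.578  0.3537 0.0481 0.001 ]
 [0.3838 0.3944 0.0469 0.0012]]
len 0.19841506567861722 yaw -11.838841925713558 mid [0.48088801 0.37409582 0.04750278]
pins cap [[ 0.6179  0.0819  0.0323  0.002 ]
 [ 0.6347 -0.0369  0.0329  0.001 ]] 0.1200402428786547
[[ 0.6171  0.0818  0.031 ]
 [ 0.6346 -0.0372  0.031 ]]
[[ 0.6195  0.0797  0.031 ]
 [ 0.6362 -0.0406  0.031 ]]
plate yaw (y axis->) 8.08724976452633
plate origin [0.56689355 0.01408543] sel [0.54466597 0.17051411]
bar top [[0.5467 0.1685 0.0575 0.0022]]
[[0.54573833 0.16760811 0.057     ]] [[0.54778246 0.16866793 0.057     ]]
box [[0.577  0.2058 0.03  ]
 [0.585  0.1428 0.03  ]
 [0.5119 0.1335 0.03  ]
 [0.5034 0.1964 0.03  ]] [0.54430095 0.16963852 0.03      ]
plate [[ 0.6358  0.2185  0.014 ]
 [ 0.6801 -0.0905  0.014 ]
 [ 0.4881 -0.117   0.014 ]
 [ 0.4422  0.1899  0.014 ]]
red_cup [[0.74  0.195 0.02 ]]
arch [[0.392 0.135 0.02 ]]
blue [[ 0.608 -0.23   0.02 ]]
aligner [[0.729 0.276 0.02 ]]
```

Run:
```python
from h import *
C=pickle.load(open('C.pkl','rb'));S,T=C['side'],C['top']
cv2.imwrite('pics/lamp_side.png',cv2.resize(S['img'][0:190,130:480],None,fx=2.2,fy=2.2,interpolation=cv2.INTER_CUBIC))
cv2.imwrite('pics/lamp_top.png',cv2.resize(T['img'][0:330,280:640],None,fx=1.8,fy=1.8,interpolation=cv2.INTER_CUBIC))
```

```text
(no output)
```

View pics/lamp_side.png

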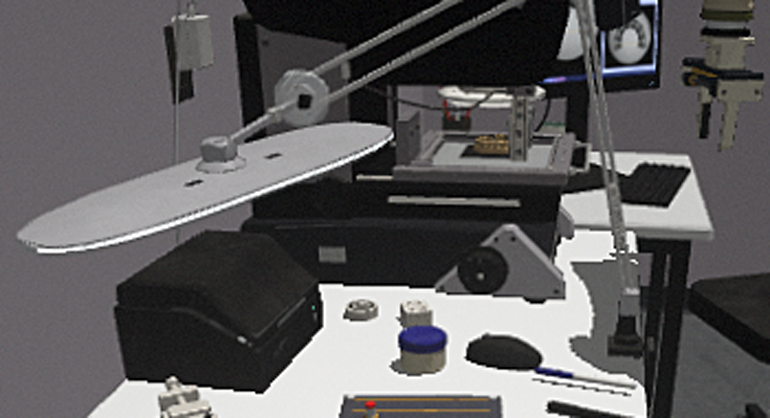

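View pics/lamp_top.png

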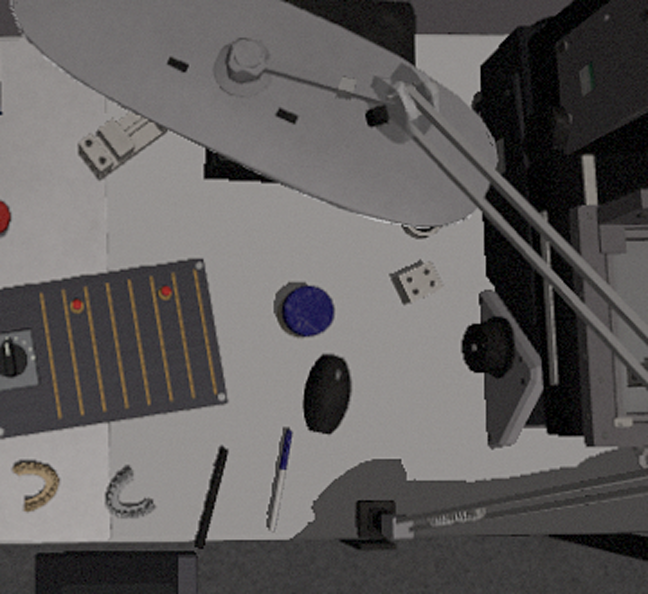

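Run:
```python
from h import *
C=pickle.load(open('C.pkl','rb'));S,T=C['side'],C['top']
print('base',tri(S,[(415.5,136)],T,[(501,291.7)]).round(3))
for sp in [(411,110),(407,90),(405,68),(398,18),(394,0)]:
    b=[]
    for u in np.arange(501,760,1.):
        v=291.7+(u-501)*(265.5-291.7)/(640-501)
        r=tri(S,[sp],T,[(u,v)])[0]; b.append((r[3],u,r[:3].round(3)))
    print(sp,min(b,key=lambda z:z[0]))
print('disc hub',tri(S,[(130+222/2.2,150/2.2)],T,[(280+247/1.8,55/1.8)]).round(3))
print('elbow',tri(S,[(130+305/2.2,100/2.2)],T,[(280+400/1.8,95/1.8)]).round(3))
# disc rim: side left tip (18,240), right tip (392,130)
for sp in [(130+18/2.2,240/2.2),(130+392/2.2,130/2.2),(130+60/2.2,250/2.2),(130+250/2.2,200/2.2)]:
    o,d=rays(S,[sp])
    print(sp,[ (o+d[0]*k).round(2).tolist() for k in (0.7,0.9,1.1,1.3)], [proj(T,[o+d[0]*k]).round(0).tolist() for k in (0.7,.9,1.1,1.3)])
```

```text
base [[ 0.329 -0.316  0.077  0.001]]
(411, 110) (np.float64(4.197482819927951e-05), np.float64(528.0), array([ 0.348, -0.343,  0.15 ]))
(407, 90) (np.float64(0.00010753985068830937), np.float64(555.0), array([ 0.364, -0.371,  0.204]))
(405, 68) (np.float64(7.540469991705023e-05), np.float64(560.0), array([ 0.375, -0.34 ,  0.277]))
(398, 18) (np.float64(3.988844858984433e-05), np.float64(605.0), array([ 0.402, -0.33 ,  0.417]))
(394, 0) (np.float64(3.390679919857859e-05), np.float64(646.0), array([ 0.416, -0.359,  0.462]))
disc hub [[ 0.812 -0.087  0.323  0.007]]
elbow [[ 0.753 -0.22   0.358  0.013]]
(138.1818181818182, 109.09090909090908) [[0.78, 0.38, 0.36], [0.89, 0.22, 0.31], [1.0, 0.06, 0.26], [1.11, -0.1, 0.21]] [[[144.0, 48.0]], [[245.0, -1.0]], [[331.0, -42.0]], [[404.0, -76.0]]]
(308.18181818181813, 59.090909090909086) [[0.53, 0.26, 0.41], [0.57, 0.06, 0.37], [0.62, -0.13, 0.34], [0.66, -0.32, 0.3]] [[[206.0, 189.0]], [[334.0, 163.0]], [[448.0, 141.0]], [[548.0, 121.0]]]
(157.27272727272728, 113.63636363636363) [[0.75, 0.36, 0.35], [0.86, 0.2, 0.29], [0.96, 0.04, 0.24], [1.07, -0.12, 0.18]] [[[154.0, 64.0]], [[255.0, 18.0]], [[341.0, -19.0]], [[414.0, -51.0]]]
(243.63636363636363, 90.9090909090909) [[0.63, 0.3, 0.37], [0.7, 0.11, 0.32], [0.77, -0.07, 0.27], [0.84, -0.25, 0.22]] [[[189.0, 131.0]], [[303.0, 96.0]], [[400.0, 67.0]], [[485.0, 42.0]]]
```

```bash
python3 -m jog '[{"claw":1,"slide":[0,-0.95,-0.3],"angular":[0,0,0]},{"claw":1,"slide":[0,-0.95,-0.3],"angular":[0,0,0]},{"claw":1,"slide":[0,-0.95,-0.3],"angular":[0,0,0]},{"claw":1,"slide":[0,-0.95,-0.3],"angular":[0,0,0]},{"claw":1,"slide":[0,-0.95,-0.3],"angular":[0,0,0]},{"claw":1,"slide":[0,-0.95,0],"angular":[0,0,0]}]' 30
python3 -c "
from h import *
s=get_state();print(s['ee_pos'],np.hypot(*s['ee_pos'][:2]),s['qpos'].round(3),Ro.from_quat(s['tool_rot']).as_matrix().round(3).tolist())"
```

```text
t: 2.2
ee_pos: [0.1179, -0.4229, 0.2952]
tool_rot: [0.991, 0.135, 0.0, 0.002]
force: [-0.4, -0.2, 0.7]
grip_width: 0.998
[ 0.11788556 -0.42287746  0.29520425] 0.43900153702844286 [ 1.192  0.154 -0.027  2.126  0.006  0.858 -0.137] [[0.963, 0.268, 0.001], [0.268, -0.963, -0.003], [0.0, 0.003, -1.0]]
```

```bash
python3 -m jog '[{"claw":1,"slide":[0,0,0],"angular":[0,0,-1]},{"claw":1,"slide":[0,0,0],"angular":[0,0,-1]},{"claw":1,"slide":[0,0,0],"angular":[0,0,-1]},{"claw":1,"slide":[0,0,0],"angular":[0,0,-1]},{"claw":1,"slide":[0,0,0],"angular":[0,0,-1]},{"claw":1,"slide":[0,0,0],"angular":[0,0,-1]},{"claw":1,"slide":[0,0,0],"angular":[0,0,-1]},{"claw":1,"slide":[0,0,0],"angular":[0,0,-1]},{"claw":1,"slide":[0,0,0],"angular":[0,0,-1]},{"claw":1,"slide":[0,0,0],"angular":[0,0,-1]},{"claw":1,"slide":[0,0,0],"angular":[0,0,-1]},{"claw":1,"slide":[0,0,0],"angular":[0,0,-1]}]'
python3 -m jog '[{"claw":1,"slide":[0,0,0],"angular":[0,0,-1]},{"claw":1,"slide":[0,0,0],"angular":[0,0,-1]},{"claw":1,"slide":[0,0,0],"angular":[0,0,-1]},{"claw":1,"slide":[0,0,0],"angular":[0,0,-1]},{"claw":1,"slide":[0,0,0],"angular":[0,0,-1]},{"claw":1,"slide":[0,0,0],"angular":[0,0,-1]},{"claw":1,"slide":[0,0,0],"angular":[0,0,-1]}]'
python3 -c "
from h import *
s=get_state();print(s['ee_pos'],np.hypot(*s['ee_pos'][:2]),s['qpos'].round(3));R=Ro.from_quat(s['tool_rot']).as_matrix();print(np.degrees(np.arctan2(R[1,0],R[0,0])),R[:,2])"
```

```text
t: 3.4
ee_pos: [0.1181, -0.4239, 0.2938]
tool_rot: [0.789, 0.614, -0.0, 0.0]
force: [0.3, -0.0, -1.0]
grip_width: 0.999
t: 4.1
ee_pos: [0.1181, -0.4239, 0.2938]
tool_rot: [0.568, 0.823, -0.0, 0.0]
force: [-0.6, -0.2, 0.6]
grip_width: 1.0
[ 0.1180858  -0.42389005  0.29381193] 0.44003071238372177 [ 1.399  0.17  -0.266  2.114  0.059  0.864  1.461]
110.77364322490011 [ 3.20408601e-05 -4.65164244e-04 -9.99999891e-01]
```

```bash
cat > plan.py <<'E'
from h import *
# waypoints list of (x,y,z,toolx_az deg) -> print slides/angulars in tool axes from current pose
def plan(wps,start):
    x,y,z,a=start
    for i,(X,Y,Z,A) in enumerate(wps):
        d=np.array([X-x,Y-y]); r=np.radians(a)
        tx=np.array([np.cos(r),np.sin(r)]); ty=np.array([np.sin(r),-np.cos(r)])
        sl=np.array([d@tx,d@ty,-(Z-z)])/.05
        print(i,sl.round(2).tolist(), round(-(A-a)/5,2))
        x,y,z,a=X,Y,Z,A
def cur():
    s=get_state();R=Ro.from_quat(s['tool_rot']).as_matrix()
    return [*s['ee_pos'],np.degrees(np.arctan2(R[1,0],R[0,0]))]
E
python3 - <<'E'
from plan import *
s=cur();a0=s[3];az=np.degrees(np.arctan2(s[1],s[0]));print(s,az)
w=[]
for i in range(1,19):
    t=np.radians(az+6.2*i); rot=a0+5*min(i,5)+ (5*max(0,min(i-11,7)))
    w.append((.437*np.cos(t),.437*np.sin(t),s[2],min(rot,168.2)))
plan(w,s); print(np.round(w[-1],3))
E
```

```text
[np.float64(0.11808580356066121), np.float64(-0.4238900456938787), np.float64(0.29381192593567784), np.float64(110.77364322490011)] -74.433412749106
0 [0.03, 0.95, -0.0] -1.0
1 [-0.01, 0.95, -0.0] -1.0
2 [0.0, 0.95, -0.0] -1.0
3 [0.02, 0.94, -0.0] -1.0
4 [0.04, 0.94, -0.0] -1.0
5 [0.06, 0.94, -0.0] -0.0
6 [0.17, 0.93, -0.0] -0.0
7 [0.27, 0.91, -0.0] -0.0
8 [0.36, 0.87, -0.0] -0.0
9 [0.45, 0.83, -0.0] -0.0
10 [0.54, 0.78, -0.0] -0.0
11 [0.62, 0.71, -0.0] -1.0
12 [0.64, 0.7, -0.0] -1.0
13 [0.65, 0.69, -0.0] -1.0
14 [0.66, 0.67, -0.0] -1.0
15 [0.68, 0.66, -0.0] -1.0
16 [0.69, 0.64, -0.0] -1.0
17 [0.71, 0.63, -0.0] -0.49
[  0.348   0.264   0.294 168.2  ]
```

```bash
python3 -m jog '[{"claw":1,"slide":[0.02,0.95,0],"angular":[0,0,-1]},{"claw":1,"slide":[0,0.95,0],"angular":[0,0,-1]},{"claw":1,"slide":[0,0.95,0],"angular":[0,0,-1]}]'
python3 - <<'E'
from plan import *
s=get_state();print(cur(),s['qpos'].round(3)); cap('side','side2.png');cap('top','top2.png')
E
```

```text
t: 4.4
ee_pos: [0.2474, -0.3612, 0.294]
tool_rot: [0.456, 0.89, -0.0, 0.001]
force: [-0.8, -0.7, -0.8]
grip_width: 1.001
[np.float64(0.24740955514220891), np.float64(-0.3612200561481479), np.float64(0.293961155954764), np.float64(125.6880011680774)] [ 1.19   0.177 -0.406  2.112  0.091  0.868  1.353]
```

View pics/side2.png

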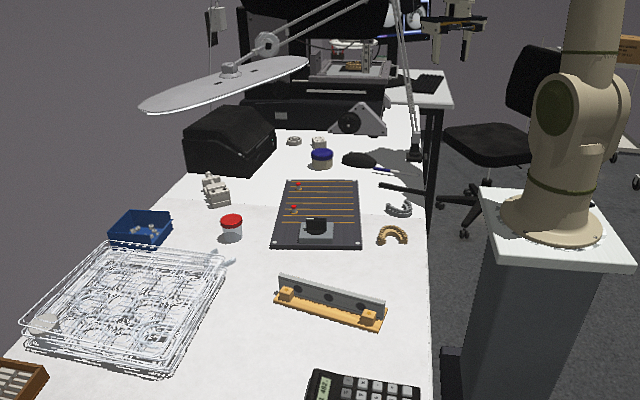

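View pics/top2.png

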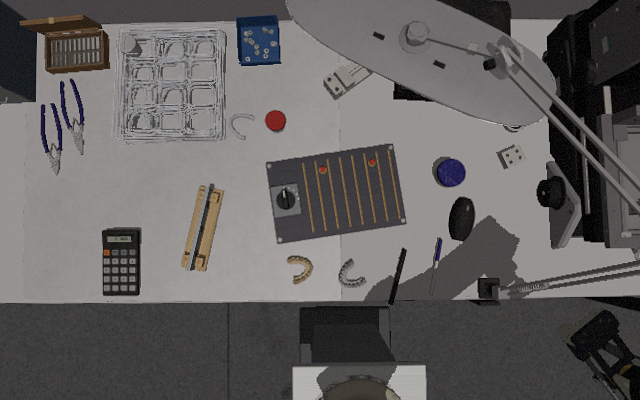

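The gripper has come in at the lower right of the top view, around (600,345). The lamp pole base is at (488,288) and still clear, so I continue the sweep inside it.

```bash
python3 -m jog '[{"claw":1,"slide":[-0.05,0.95,0],"angular":[0,0,-1]},{"claw":1,"slide":[-0.02,0.95,0],"angular":[0,0,-1]}]'
python3 - <<'E'
from plan import *
s=get_state();print(cur(),np.hypot(*s['ee_pos'][:2]),s['qpos'].round(3)); cap('side','side3.png');cap('top','top3.png')
a=cv2.imread('pics/side3.png')[0:170,330:520];b=cv2.imread('pics/top3.png')[230:400,450:640]
cv2.imwrite('pics/c3.png',np.hstack([cv2.resize(a,(400,360)),cv2.resize(b,(400,360))]))
E
```

```text
t: 4.7
ee_pos: [0.3234, -0.3061, 0.2939]
tool_rot: [0.378, 0.926, -0.0, 0.0]
force: [0.3, -1.4, -0.4]
grip_width: 0.996
[np.float64(0.3234361803237906), np.float64(-0.30609723300202474), np.float64(0.29386117038220655), np.float64(135.5654480052889)] 0.44531615599923996 [ 1.048  0.196 -0.492  2.094  0.121  0.877  1.282]
```

View pics/c3.png

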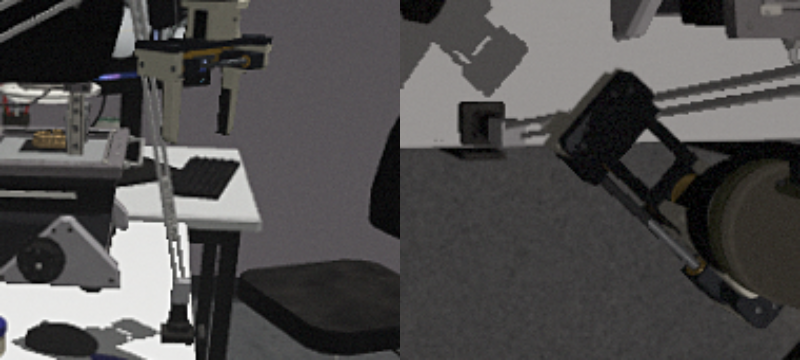

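```bash
python3 -m jog '[{"claw":1,"slide":[0.25,0.9,0],"angular":[0,0,0]},{"claw":1,"slide":[0.17,0.9,0],"angular":[0,0,0]},{"claw":1,"slide":[0.27,0.9,0],"angular":[0,0,0]}]'
python3 - <<'E'
from plan import *
s=get_state();print(cur(),np.hypot(*s['ee_pos'][:2]),s['qpos'].round(3),s['force'])
E
```

```text
t: 5.1
ee_pos: [0.393, -0.185, 0.2938]
tool_rot: [0.379, 0.925, -0.0, 0.0]
force: [0.6, -0.7, 0.4]
grip_width: 0.997
[np.float64(0.39302049887544216), np.float64(-0.18502782292612274), np.float64(0.2937873999951646), np.float64(135.39914786236238)] 0.43439660195848917 [ 0.807  0.19  -0.581  2.11   0.136  0.876  0.939] [ 0.59654579 -0.73609145  0.40854176]
```

Run:
```python
from plan import *
s=cur();g=np.array([.481,.374,.15,168.2]);s=np.array(s)
w=[]
for i in range(1,13):
    p=s+(g-s)*i/12; p[3]=min(s[3]+3*i,168.2); w.append(p)
plan(w,s)
```

```text
0 [0.55, 0.77, 0.24] -0.6
1 [0.51, 0.79, 0.24] -0.6
2 [0.47, 0.82, 0.24] -0.6
3 [0.42, 0.84, 0.24] -0.6
4 [0.38, 0.86, 0.24] -0.6
5 [0.33, 0.88, 0.24] -0.6
6 [0.29, 0.9, 0.24] -0.6
7 [0.24, 0.91, 0.24] -0.6
8 [0.19, 0.92, 0.24] -0.6
9 [0.14, 0.93, 0.24] -0.6
10 [0.09, 0.94, 0.24] -0.56
11 [0.05, 0.94, 0.24] -0.0
```

```bash
python3 -m jog '[{"claw":1,"slide":[0.55,0.77,0.24],"angular":[0,0,-0.6]},{"claw":1,"slide":[0.51,0.79,0.24],"angular":[0,0,-0.6]},{"claw":1,"slide":[0.47,0.82,0.24],"angular":[0,0,-0.6]},{"claw":1,"slide":[0.42,0.84,0.24],"angular":[0,0,-0.6]},{"claw":1,"slide":[0.38,0.86,0.24],"angular":[0,0,-0.6]},{"claw":0.6,"slide":[0.33,0.88,0.24],"angular":[0,0,-0.6]},{"claw":0.3,"slide":[0.29,0.9,0.24],"angular":[0,0,-0.6]},{"claw":0,"slide":[0.24,0.91,0.24],"angular":[0,0,-0.6]},{"claw":-0.1,"slide":[0.19,0.92,0.24],"angular":[0,0,-0.6]},{"claw":-0.1,"slide":[0.14,0.93,0.24],"angular":[0,0,-0.6]},{"claw":-0.1,"slide":[0.09,0.94,0.24],"angular":[0,0,-0.56]},{"claw":-0.1,"slide":[0.05,0.94,0.24],"angular":[0,0,0]}]'
python3 - <<'E'
from plan import *
s=get_state();print(cur(),s['qpos'].round(3))
cap('side','side4.png');cap('top','top4.png')
print(cur())
a=cv2.imread('pics/side4.png')[130:350,230:430];b=cv2.imread('pics/top4.png')[150:300,140:280]
cv2.imwrite('pics/c4.png',np.hstack([cv2.resize(a,(400,440)),cv2.resize(b,(400,440))]))
E
```

```text
t: 6.3
ee_pos: [0.4794, 0.374, 0.1487]
tool_rot: [0.101, 0.995, -0.001, 0.0]
force: [0.7, 0.4, -0.4]
grip_width: 0.468
[np.float64(0.4793965220530016), np.float64(0.37400069940299074), np.float64(0.14867404404007678), np.float64(168.36212994358274)] [-0.313  0.626 -0.672  1.909  0.538  0.794  0.087]
[np.float64(0.47790297899616646), np.float64(0.3792632095270249), np.float64(0.14821960534873196), np.float64(168.611053309075)]
```

View pics/c4.png

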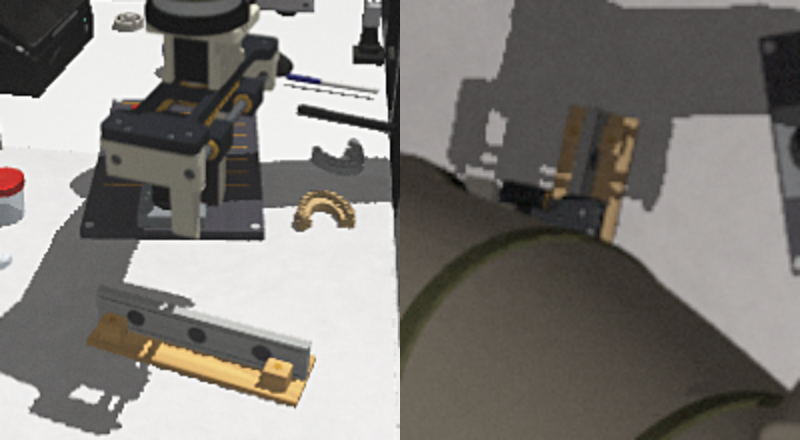

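```bash
python3 -m jog '[{"claw":-0.1,"slide":[0,0,0],"angular":[0,0,0]},{"claw":-0.1,"slide":[0,0,0],"angular":[0,0,0]}]'
python3 -c "
from plan import *
s=cur();print(s);plan([(.481,.374,.09,168.2),(.481,.374,.022,168.2)],s)"
```

```text
t: 6.6
ee_pos: [0.4789, 0.3714, 0.1495]
tool_rot: [0.102, 0.995, -0.001, 0.0]
force: [-0.7, -0.3, 0.2]
grip_width: 0.449
[np.float64(0.4789207727946041), np.float64(0.3714279318606773), np.float64(0.1494522131896539), np.float64(168.27955085621196)]
0 [-0.03, 0.06, 1.19] 0.02
1 [0.0, 0.0, 1.36] -0.0
```

```bash
python3 -m jog '[{"claw":-0.1,"slide":[-0.03,0.06,0.6],"angular":[0,0,0]},{"claw":-0.1,"slide":[0,0,0.6],"angular":[0,0,0]},{"claw":-0.1,"slide":[0,0,0.6],"angular":[0,0,0]},{"claw":-0.1,"slide":[0,0,0.45],"angular":[0,0,0]},{"claw":-0.1,"slide":[0,0,0.3],"angular":[0,0,0]},{"claw":-0.1,"slide":[0,0,0],"angular":[0,0,0]}]'
python3 - <<'E'
from plan import *
print(cur())
cap('side','side5.png')
a=cv2.imread('pics/side5.png')[130:350,230:430]
cv2.imwrite('pics/c5.png',cv2.resize(a,(600,660)[:2]) if 0 else cv2.resize(a,(540,594)))
E
```

```text
t: 7.2
ee_pos: [0.4805, 0.374, 0.021]
tool_rot: [0.102, 0.995, -0.001, -0.001]
force: [-0.1, -0.2, 0.2]
grip_width: 0.451
[np.float64(0.4804849631337966), np.float64(0.37396353097045926), np.float64(0.02097146507640551), np.float64(168.28861887984243)]
```

View pics/c5.png

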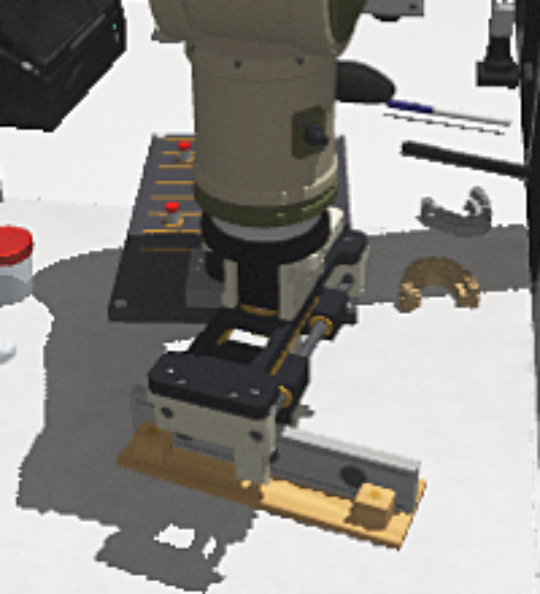

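The open fingers straddle the bar in the middle gap between the block pairs, at about (250,450) in the crop. I'll close on it.

```bash
python3 -m jog '[{"claw":-1,"slide":[0,0,0],"angular":[0,0,0]},{"claw":-1,"slide":[0,0,0],"angular":[0,0,0]},{"claw":-1,"slide":[0,0,0],"angular":[0,0,0]},{"claw":-1,"slide":[0,0,0],"angular":[0,0,0]},{"claw":-1,"slide":[0,0,0],"angular":[0,0,0]}]' 35
python3 -m jog '[{"claw":-1,"slide":[0,0,-0.1],"angular":[0,0,0]},{"claw":-1,"slide":[0,0,-0.3],"angular":[0,0,0]},{"claw":-1,"slide":[0,0,-0.5],"angular":[0,0,0]},{"claw":-1,"slide":[0,0,-0.6],"angular":[0,0,0]},{"claw":-1,"slide":[0,0,-0.5],"angular":[0,0,0]}]'
python3 - <<'E'
from plan import *
print(cur(),get_state()['grip_width'])
cap('side','side6.png')
a=cv2.imread('pics/side6.png')[130:350,230:430]
cv2.imwrite('pics/c6.png',cv2.resize(a,(540,594)))
E
```

```text
t: 7.75
ee_pos: [0.4807, 0.3757, 0.0225]
tool_rot: [0.102, 0.995, -0.0, 0.0]
force: [-0.5, -2.2, 4.6]
grip_width: 0.113
t: 8.25
ee_pos: [0.4803, 0.3764, 0.1243]
tool_rot: [0.101, 0.995, 0.0, -0.0]
force: [0.6, -0.2, -4.3]
grip_width: 0.107
[np.float64(0.4802690594566145), np.float64(0.3763542718258039), np.float64(0.12430790480857387), np.float64(168.4153573618211)] 0.10669936509474245
```

View pics/c6.png

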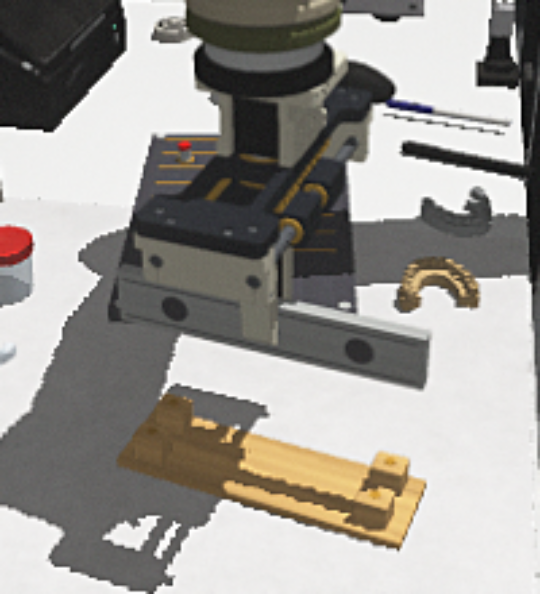

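Run:
```python
from plan import *
o=np.array([.5669,.0141]);yaw=8.09;print(o+(-.045)*np.array([np.cos(np.radians(yaw)),np.sin(np.radians(yaw))]))
s=np.array(cur());g=np.array([.5223,.0078,.11,98.1])
w=[]
for i in range(1,15):
    p=s+(g-s)*i/14; p[3]=s[3]-5*i; w.append(p)
w[-1][3]=98.1
plan(w,s)
```

```text
[0.52234783 0.00776722]
0 [-0.16, -0.51, 0.03] 1.0
1 [-0.21, -0.49, 0.03] 1.0
2 [-0.25, -0.47, 0.03] 1.0
3 [-0.29, -0.45, 0.03] 1.0
4 [-0.33, -0.42, 0.03] 1.0
5 [-0.36, -0.39, 0.03] 1.0
6 [-0.39, -0.36, 0.03] 1.0
7 [-0.42, -0.32, 0.03] 1.0
8 [-0.45, -0.28, 0.03] 1.0
9 [-0.47, -0.24, 0.03] 1.0
10 [-0.49, -0.2, 0.03] 1.0
11 [-0.51, -0.16, 0.03] 1.0
12 [-0.52, -0.11, 0.03] 1.0
13 [-0.53, -0.07, 0.03] 1.06
```

```bash
python3 -m jog '[{"claw":-1,"slide":[-0.16,-0.51,0.03],"angular":[0,0,1]},{"claw":-1,"slide":[-0.21,-0.49,0.03],"angular":[0,0,1]},{"claw":-1,"slide":[-0.25,-0.47,0.03],"angular":[0,0,1]},{"claw":-1,"slide":[-0.29,-0.45,0.03],"angular":[0,0,1]},{"claw":-1,"slide":[-0.33,-0.42,0.03],"angular":[0,0,1]},{"claw":-1,"slide":[-0.36,-0.39,0.03],"angular":[0,0,1]},{"claw":-1,"slide":[-0.39,-0.36,0.03],"angular":[0,0,1]},{"claw":-1,"slide":[-0.42,-0.32,0.03],"angular":[0,0,1]},{"claw":-1,"slide":[-0.45,-0.28,0.03],"angular":[0,0,1]},{"claw":-1,"slide":[-0.47,-0.24,0.03],"angular":[0,0,1]},{"claw":-1,"slide":[-0.49,-0.2,0.03],"angular":[0,0,1]},{"claw":-1,"slide":[-0.51,-0.16,0.03],"angular":[0,0,1]}]'
python3 -m jog '[{"claw":-1,"slide":[-0.52,-0.11,0.03],"angular":[0,0,1]},{"claw":-1,"slide":[-0.53,-0.07,0.03],"angular":[0,0,1]},{"claw":-1,"slide":[0,0,0],"angular":[0,0,0]},{"claw":-1,"slide":[0,0,0],"angular":[0,0,0]}]'
python3 -c "
from plan import *
s=cur();print(s,get_state()['qpos'].round(2));plan([(.5223,.0078,.026,98.1)],s)"
```

```text
t: 9.5
ee_pos: [0.5149, 0.0581, 0.1043]
tool_rot: [0.586, 0.81, 0.0, 0.0]
force: [0.1, 0.6, -5.0]
grip_width: 0.1
t: 9.9
ee_pos: [0.5206, 0.0057, 0.1013]
tool_rot: [0.654, 0.757, 0.0, -0.0]
force: [0.8, 0.2, -4.1]
grip_width: 0.106
[np.float64(0.5205817982395243), np.float64(0.005678862221201444), np.float64(0.10126591426943451), np.float64(98.36879753313004)] [ 0.11  0.55 -0.32  2.15  0.36  0.49 -0.34]
0 [0.04, 0.04, 1.51] 0.05
```

```bash
python3 -m jog '[{"claw":-1,"slide":[0.04,0.04,0.4],"angular":[0,0,0.05]},{"claw":-1,"slide":[0,0,0.4],"angular":[0,0,0]},{"claw":-1,"slide":[0,0,0.3],"angular":[0,0,0]},{"claw":-1,"slide":[0,0,0.2],"angular":[0,0,0]},{"claw":-1,"slide":[0,0,0],"angular":[0,0,0]}]'
python3 - <<'E'
from plan import *
print(cur())
cap('side','side7.png');cap('top','top7.png')
a=cv2.imread('pics/side7.png')[140:270,220:440];b=cv2.imread('pics/top7.png')[130:280,240:440]
cv2.imwrite('pics/c7.png',np.vstack([cv2.resize(a,(500,295)),cv2.resize(b,(400,300)) if 0 else cv2.resize(b,(500,300))]))
E
```

```text
t: 10.4
ee_pos: [0.5217, 0.0092, 0.0352]
tool_rot: [0.654, 0.756, -0.0, -0.001]
force: [0.7, 0.2, -3.2]
grip_width: 0.101
[np.float64(0.5217114391030393), np.float64(0.009240664215098362), np.float64(0.03515535546056851), np.float64(98.2550350576636)]
```

View pics/c7.png

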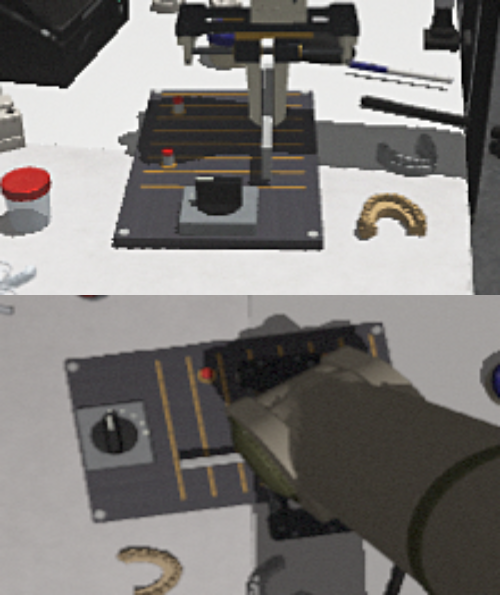

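The bar hovers upright over the plate on the robot's side of the pins, at about (265,155) in the crop. I lower it until it touches.

```bash
python3 -m jog '[{"claw":-1,"slide":[0,0,0.06],"angular":[0,0,0]},{"claw":-1,"slide":[0,0,0.06],"angular":[0,0,0]},{"claw":-1,"slide":[0,0,0.04],"angular":[0,0,0]},{"claw":-1,"slide":[0,0,0],"angular":[0,0,0]}]'
```

```text
t: 10.9
ee_pos: [0.5222, 0.008, 0.028]
tool_rot: [0.655, 0.755, -0.0, -0.0]
force: [-0.2, 0.6, -4.0]
grip_width: 0.106
```

```bash
python3 -m jog '[{"claw":-1,"slide":[0,0,0.02],"angular":[0,0,0]},{"claw":-1,"slide":[0,0,0.0],"angular":[0,0,0]}]'
```

```text
t: 11.1
ee_pos: [0.5223, 0.0081, 0.0271]
tool_rot: [0.655, 0.755, -0.0, -0.0]
force: [0.4, -0.4, -3.9]
grip_width: 0.105
```

```bash
python3 -m jog '[{"claw":-1,"slide":[0,0,0.02],"angular":[0,0,0]},{"claw":-1,"slide":[0,0,0.0],"angular":[0,0,0]}]';python3 -m jog '[{"claw":-1,"slide":[0,0,0.02],"angular":[0,0,0]},{"claw":-1,"slide":[0,0,0.0],"angular":[0,0,0]}]'
```

```text
t: 11.3
ee_pos: [0.5223, 0.0081, 0.0268]
tool_rot: [0.655, 0.755, 0.0, 0.0]
force: [-2.0, -0.4, 6.9]
grip_width: 0.105
t: 11.5
ee_pos: [0.5223, 0.008, 0.0268]
tool_rot: [0.655, 0.755, 0.0, 0.001]
force: [-5.0, -0.2, 23.4]
grip_width: 0.105
```

```bash
python3 -m jog '[{"claw":-1,"slide":[0,0,-0.024],"angular":[0,0,0]},{"claw":-0.6,"slide":[0,0,0],"angular":[0,0,0]},{"claw":-0.3,"slide":[0,0,0],"angular":[0,0,0]},{"claw":0.2,"slide":[0,0,0],"angular":[0,0,0]},{"claw":0.5,"slide":[0,0,-0.12],"angular":[0,0,0]},{"claw":0.5,"slide":[0,0,-0.2],"angular":[0,0,0]},{"claw":0.5,"slide":[0,0,0],"angular":[0,0,0]}]'
python3 - <<'E'
from plan import *
print(cur())
cap('side','side8.png')
a=cv2.imread('pics/side8.png')[140:270,220:440]
cv2.imwrite('pics/c8.png',cv2.resize(a,(780,460)))
E
```

```text
t: 12.2
ee_pos: [0.5229, 0.0081, 0.0437]
tool_rot: [0.655, 0.755, 0.001, 0.001]
force: [0.0, -1.1, -0.2]
grip_width: 0.573
[np.float64(0.5229041070917568), np.float64(0.00813003873877537), np.float64(0.04366002345441506), np.float64(98.11462215062933)]
```

View pics/c8.png

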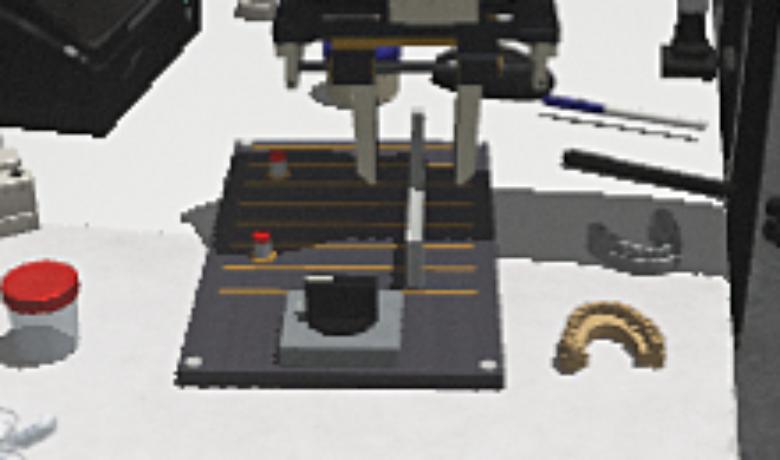

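```bash
python3 -m jog '[{"claw":0.5,"slide":[0,0.25,0],"angular":[0,0,0]},{"claw":0.5,"slide":[0,0.25,0],"angular":[0,0,0]},{"claw":0.5,"slide":[0,0.08,0],"angular":[0,0,0]},{"claw":0.5,"slide":[0,0.08,0],"angular":[0,0,0]},{"claw":0.5,"slide":[0,0.08,0],"angular":[0,0,0]},{"claw":0.5,"slide":[0,0.08,0],"angular":[0,0,0]},{"claw":0.5,"slide":[0,0,0],"angular":[0,0,0]},{"claw":0.5,"slide":[0,0,0],"angular":[0,0,0]}]'
python3 - <<'E'
from plan import *
print(cur())
cap('side','side9.png')
a=cv2.imread('pics/side9.png')[140:270,220:440]
cv2.imwrite('pics/c9.png',cv2.resize(a,(780,460)))
E
```

```text
t: 13.05
ee_pos: [0.5627, 0.0139, 0.0422]
tool_rot: [0.655, 0.755, -0.0, -0.0]
force: [-0.0, 0.7, 0.3]
grip_width: 0.751
[np.float64(0.5627203887637537), np.float64(0.013868441410849024), np.float64(0.04223526965709697), np.float64(98.12540269955456)]
```

View pics/c9.png

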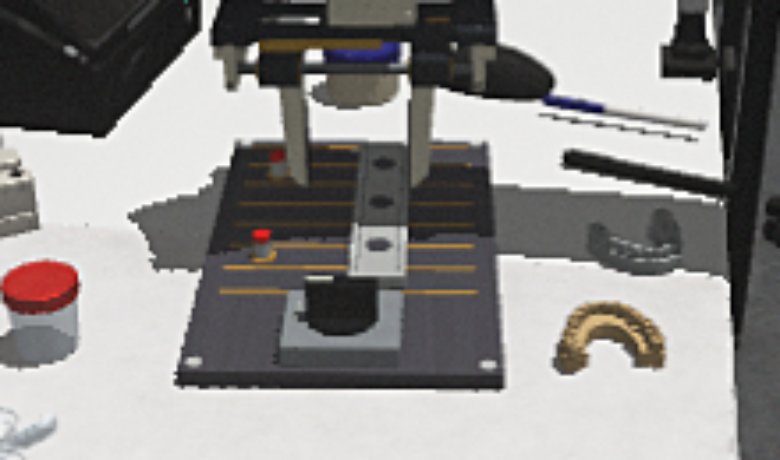

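Run:
```python
from plan import *
c=cap('side','side10.png')
px=np.array([(348,276),(406,277),(363,145),(401,145)])/3.545+[220,140]-.5
P=onz(c,px,.024)[:,:2]
o=np.array([.5669,.0141]);a=np.radians(8.09);xx=np.array([np.cos(a),np.sin(a)]);yy=np.array([-xx[1],xx[0]])
print(np.c_[(P-o)@xx,(P-o)@yy].round(4))
t=cur();d=np.array(t[:2])-o;print('tcp',d@xx,d@yy,t)
a=c['img'][165:230,295:350];cv2.imwrite('pics/c10.png',cv2.resize(a,None,fx=9,fy=9,interpolation=cv2.INTER_NEAREST))
```

```text
[[ 0.0005  0.0981]
 [-0.0377  0.0989]
 [-0.0016 -0.0934]
 [-0.0308 -0.0935]]
tcp -0.0043096385360338095 0.0003207534874568987 [np.float64(0.5625881108385924), np.float64(0.013811072724168618), np.float64(0.04225627758458845), np.float64(98.12245358879181)]
```

View pics/c10.png

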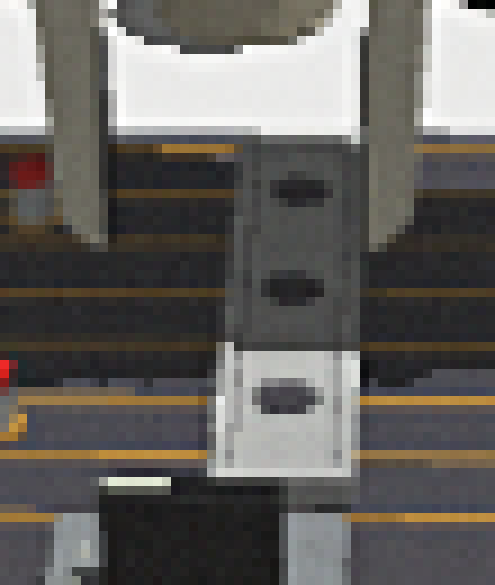

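The bar now lies flat, with its near end at about (285,475) in the crop and its centre at plate x ≈ -0.0185. I centre the open jaws over it, lower them and grip across the width.

```bash
python3 -m jog '[{"claw":0.5,"slide":[0,-0.28,0],"angular":[0,0,0]},{"claw":0.5,"slide":[0,0,0.2],"angular":[0,0,0]},{"claw":0.5,"slide":[0,0,0.2],"angular":[0,0,0]},{"claw":0.5,"slide":[0,0,0.1],"angular":[0,0,0]},{"claw":0.5,"slide":[0,0,0],"angular":[0,0,0]}]'
python3 -c "
from plan import *
t=cur();o=np.array([.5669,.0141]);a=np.radians(8.09);xx=np.array([np.cos(a),np.sin(a)]);yy=np.array([-xx[1],xx[0]])
d=np.array(t[:2])-o;print('tcp',d@xx,d@yy,t)"
```

```text
t: 13.65
ee_pos: [0.5488, 0.0121, 0.0161]
tool_rot: [0.655, 0.756, -0.001, -0.001]
force: [-0.1, -0.8, -0.4]
grip_width: 0.752
tcp -0.018169356543915376 0.0005548531127948036 [np.float64(0.5488333770190177), np.float64(0.012092386177637304), np.float64(0.016052340356969425), np.float64(98.14304066799018)]
```

```bash
python3 -m jog '[{"claw":-1,"slide":[0,0,-0.02],"angular":[0,0,0]},{"claw":-1,"slide":[0,0,0],"angular":[0,0,0]},{"claw":-1,"slide":[0,0,0],"angular":[0,0,0]},{"claw":-1,"slide":[0,0,0],"angular":[0,0,0]},{"claw":-1,"slide":[0,0,0],"angular":[0,0,0]},{"claw":-1,"slide":[0,0,0],"angular":[0,0,0]}]' 12
python3 - <<'E'
from plan import *
t=cur();o=np.array([.5669,.0141]);a=np.radians(8.09);xx=np.array([np.cos(a),np.sin(a)]);yy=np.array([-xx[1],xx[0]])
d=np.array(t[:2])-o;print('tcp',d@xx,d@yy,t)
cap('side','side11.png')
a=cv2.imread('pics/side11.png')[140:270,220:440]
cv2.imwrite('pics/c11.png',cv2.resize(a,(780,460)))
E
```

```text
t: 14.25
ee_pos: [0.5487, 0.0117, 0.0185]
tool_rot: [0.655, 0.755, -0.0, -0.0]
force: [-1.7, -0.9, 3.8]
grip_width: 0.413
tcp -0.018370913496960274 0.00021481915643717668 [np.float64(0.5486816783610641), np.float64(0.011727371364277575), np.float64(0.018453071548834493), np.float64(98.11666757025118)]
```

View pics/c11.png

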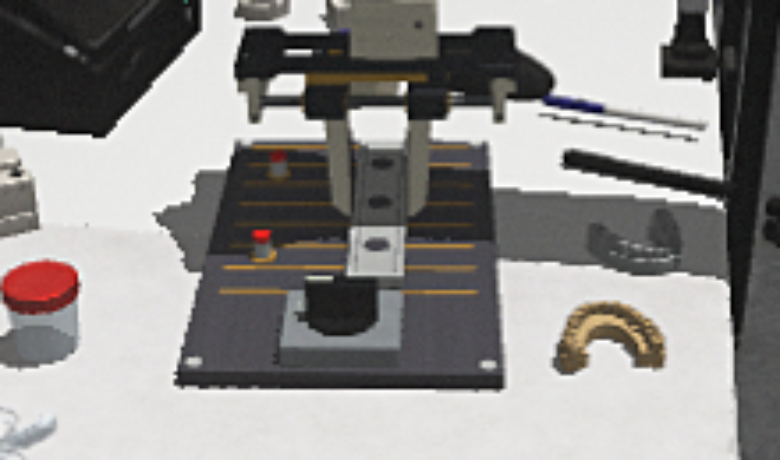

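```bash
python3 -m jog '[{"claw":-1,"slide":[0,0.1,0],"angular":[0,0,0]},{"claw":-1,"slide":[0,0.2,0],"angular":[0,0,0]},{"claw":-1,"slide":[0,0.2,0],"angular":[0,0,0]},{"claw":-1,"slide":[0,0.2,0],"angular":[0,0,0]},{"claw":-1,"slide":[0,0.15,0],"angular":[0,0,0]},{"claw":-1,"slide":[0,0.1,0],"angular":[0,0,0]},{"claw":-1,"slide":[0,0,0],"angular":[0,0,0]}]'
python3 - <<'E'
from plan import *
t=cur();o=np.array([.5669,.0141]);a=np.radians(8.09);xx=np.array([np.cos(a),np.sin(a)]);yy=np.array([-xx[1],xx[0]])
d=np.array(t[:2])-o;print('tcp',d@xx,d@yy,t)
c=cap('side','side12.png');c=cap('top','top12.png')
a=cv2.imread('pics/side12.png')[160:250,265:365];cv2.imwrite('pics/c12.png',cv2.resize(a,None,fx=7,fy=6.5,interpolation=cv2.INTER_CUBIC))
a=cv2.imread('pics/top12.png')[130:250,260:420];cv2.imwrite('pics/d12.png',cv2.resize(a,None,fx=4.5,fy=4.5,interpolation=cv2.INTER_CUBIC))
E
```

```text
t: 15.0
ee_pos: [0.5952, 0.0182, 0.0184]
tool_rot: [0.655, 0.755, -0.001, -0.0]
force: [-3.4, -1.6, 6.4]
grip_width: 0.408
tcp 0.028546599146797018 5.4437716184448884e-05 [np.float64(0.5951548491526849), np.float64(0.018171214274866197), np.float64(0.018390598054538344), np.float64(98.10772983832668)]
```

View pics/c12.png

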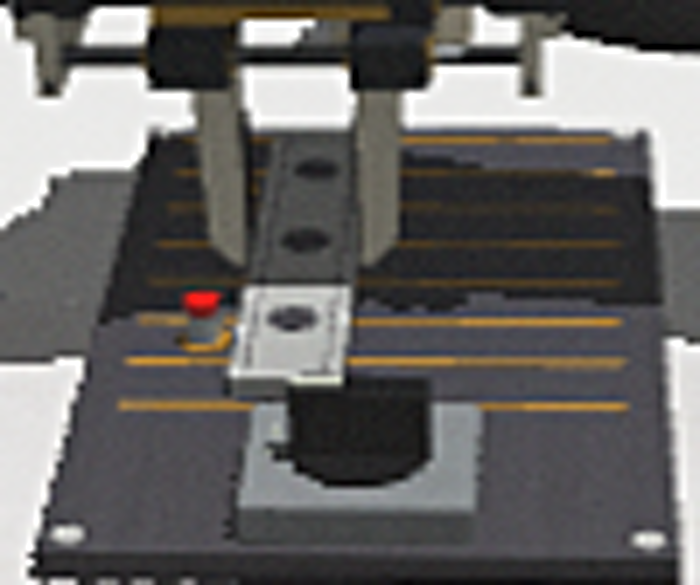

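View pics/d12.png

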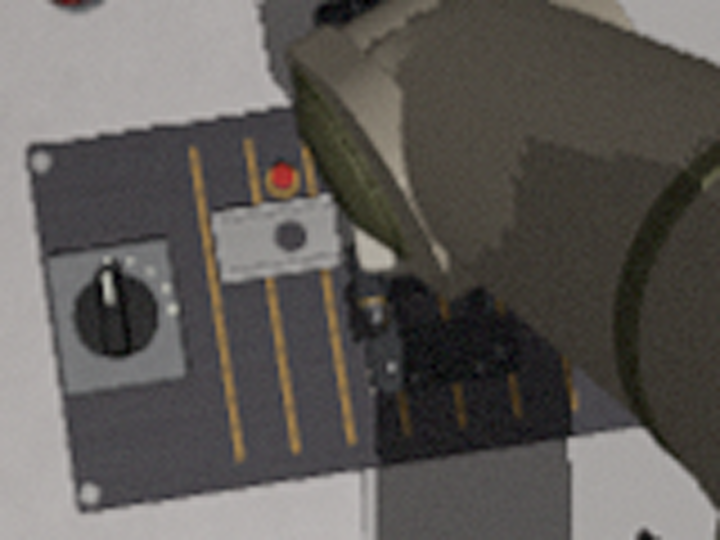

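The bar is gripped and parallel to the pin line, with the left pin at about (282,178) in the top crop. I estimate 6 mm left to go, so I creep in and watch the force.

```bash
python3 -m jog '[{"claw":-1,"slide":[0,0.05,0],"angular":[0,0,0]},{"claw":-1,"slide":[0,0.05,0],"angular":[0,0,0]},{"claw":-1,"slide":[0,0,0],"angular":[0,0,0]}]';python3 -m jog '[{"claw":-1,"slide":[0,0.02,0],"angular":[0,0,0]},{"claw":-1,"slide":[0,0,0],"angular":[0,0,0]}]'
```

```text
t: 15.4
ee_pos: [0.5994, 0.0188, 0.0183]
tool_rot: [0.655, 0.755, -0.001, -0.001]
force: [-5.5, -1.3, 7.4]
grip_width: 0.41
t: 15.6
ee_pos: [0.5999, 0.0189, 0.0184]
tool_rot: [0.655, 0.755, -0.002, -0.001]
force: [-5.3, -0.6, 9.2]
grip_width: 0.407
```

```bash
python3 -m jog '[{"claw":-1,"slide":[0,0.02,0],"angular":[0,0,0]},{"claw":-1,"slide":[0,0,0],"angular":[0,0,0]}]'; python3 -c "
from h import *
print(get_state()['ft_torque'])"
```

```text
t: 15.8
ee_pos: [0.6009, 0.019, 0.0184]
tool_rot: [0.655, 0.755, -0.002, -0.001]
force: [-6.6, -0.6, 9.1]
grip_width: 0.406
[-0.2685764   1.6074758   0.00620892]
```

```bash
for i in 1; do python3 -m jog '[{"claw":-1,"slide":[0,0.02,0],"angular":[0,0,0]},{"claw":-1,"slide":[0,0,0],"angular":[0,0,0]}]'; python3 -m jog '[{"claw":-1,"slide":[0,0.02,0],"angular":[0,0,0]},{"claw":-1,"slide":[0,0,0],"angular":[0,0,0]}]'; done; python3 -c "
from h import *
print(get_state()['ft_torque'])"
```

```text
t: 16.0
ee_pos: [0.6016, 0.0191, 0.0184]
tool_rot: [0.655, 0.755, -0.002, -0.001]
force: [-7.2, -1.5, 9.7]
grip_width: 0.406
t: 16.2
ee_pos: [0.6016, 0.0191, 0.0183]
tool_rot: [0.655, 0.755, -0.003, -0.002]
force: [-9.6, -0.8, 12.5]
grip_width: 0.408
[-0.29221286  2.35768189 -0.04781438]
```

```bash
python3 -m jog '[{"claw":-1,"slide":[0,0.02,0],"angular":[0,0,0]},{"claw":-1,"slide":[0,0,0],"angular":[0,0,0]}]'; python3 -c "
from h import *
print(get_state()['ft_torque'],get_state()['force'])"; python3 -m jog '[{"claw":-1,"slide":[0,0.02,0],"angular":[0,0,0]},{"claw":-1,"slide":[0,0,0],"angular":[0,0,0]}]'
python3 - <<'E'
from plan import *
print(get_state()['ft_torque'],get_state()['qpos'].round(4))
c=cap('side','side13.png');c=cap('top','top13.png')
a=cv2.imread('pics/side13.png')[160:250,265:365];a=cv2.resize(a,None,fx=5,fy=5,interpolation=cv2.INTER_CUBIC)
b=cv2.imread('pics/top13.png')[150:205,300:350];cv2.imwrite('pics/d13.png',cv2.resize(b,None,fx=10,fy=10,interpolation=cv2.INTER_CUBIC)); cv2.imwrite('pics/c13.png',a)
E
```

```text
t: 16.4
ee_pos: [0.6017, 0.0191, 0.0183]
tool_rot: [0.655, 0.755, -0.003, -0.002]
force: [-12.7, -1.6, 14.1]
grip_width: 0.407
[-0.32325664  2.99155527 -0.01473397] [-12.68089919  -1.55318641  14.0835227 ]
t: 16.6
ee_pos: [0.6017, 0.0191, 0.0182]
tool_rot: [0.655, 0.755, -0.004, -0.002]
force: [-15.1, -2.5, 16.0]
grip_width: 0.406
[-0.37429607  3.61101707 -0.00652681] [ 0.0465  0.7415 -0.2616  2.0028  0.4104  0.4577 -0.3807]
```

View pics/c13.png

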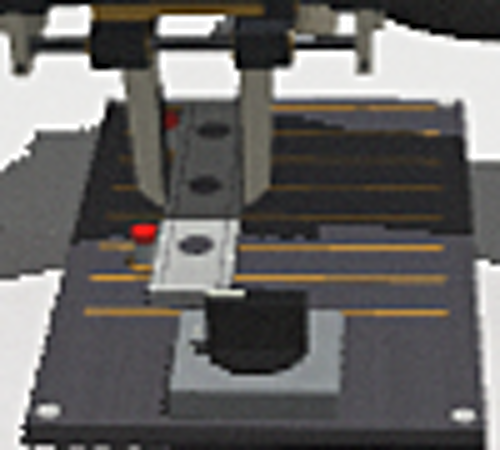

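View pics/d13.png

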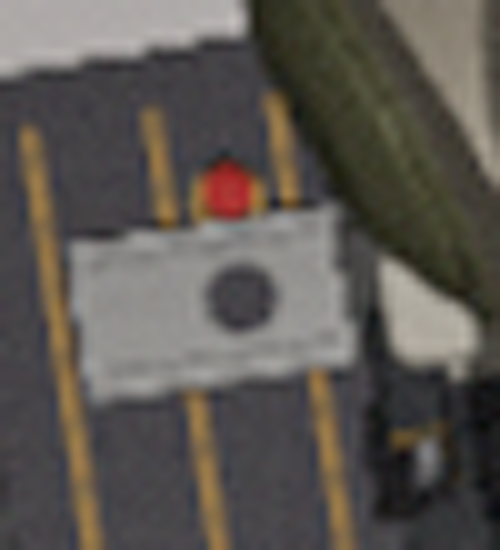

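Forward motion has stopped at x = 0.6017, plate x 0.035 against the 0.035 predicted. The push is about 15 N with almost no yaw moment, so both pins are touching. I ease the push off, open and rise.

```bash
python3 -m jog '[{"claw":-1,"slide":[0,-0.05,0],"angular":[0,0,0]},{"claw":-1,"slide":[0,0,0],"angular":[0,0,0]},{"claw":-0.1,"slide":[0,0,0],"angular":[0,0,0]},{"claw":0.1,"slide":[0,0,0],"angular":[0,0,0]},{"claw":0.3,"slide":[0,0,0],"angular":[0,0,0]},{"claw":0.3,"slide":[0,0,0],"angular":[0,0,0]},{"claw":0.3,"slide":[0,0,0],"angular":[0,0,0]}]'
python3 -m jog '[{"claw":0.3,"slide":[0,0,-0.2],"angular":[0,0,0]},{"claw":0.3,"slide":[0,0,-0.4],"angular":[0,0,0]},{"claw":0.3,"slide":[0,0,-0.8],"angular":[0,0,0]},{"claw":0.3,"slide":[0,0,-0.8],"angular":[0,0,0]}]'
python3 - <<'E'
from plan import *
print(cur())
c=cap('side','side14.png');c2=cap('top','top14.png')
a=c['img'][160:250,265:365];a=cv2.resize(a,None,fx=7,fy=6.5,interpolation=cv2.INTER_CUBIC)
cv2.imwrite('pics/c14.png',a)
E
```

```text
t: 17.4
ee_pos: [0.6048, 0.02, 0.0183]
tool_rot: [0.655, 0.755, 0.0, 0.0]
force: [0.5, 0.7, -0.6]
grip_width: 0.647
t: 17.8
ee_pos: [0.604, 0.0199, 0.1297]
tool_rot: [0.655, 0.756, -0.0, -0.001]
force: [0.6, -0.6, -0.4]
grip_width: 0.647
[np.float64(0.6039609576159621), np.float64(0.01991529239556624), np.float64(0.1296779195269561), np.float64(98.14180774060887)]
```

View pics/c14.png

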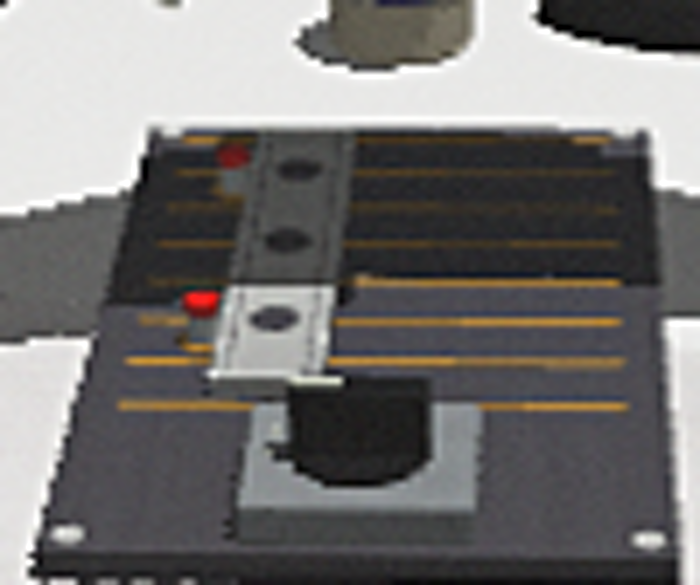

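View pics/top14.png

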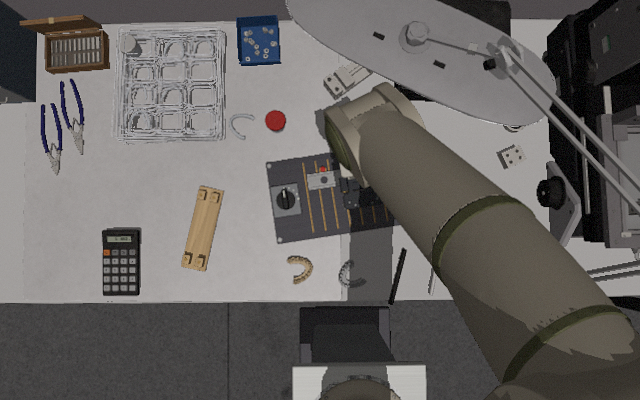

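Run:
```python
from plan import *
s=np.array(cur());g=np.array([.545,.1695,.13,188.1])
w=[]
for i in range(1,19):
    p=s+(g-s)*min(i,9)/9; p[2]=.13;p[3]=s[3]+5*i; w.append(p)
plan(w,s)
print(get_state()['ee_pos'])
```

```text
0 [0.35, -0.09, 0.08] -1.0
1 [0.35, -0.06, -0.0] -1.0
2 [0.36, -0.03, -0.0] -1.0
3 [0.36, 0.0, -0.0] -1.0
4 [0.36, 0.03, -0.0] -1.0
5 [0.35, 0.07, -0.0] -1.0
6 [0.35, 0.1, -0.0] -1.0
7 [0.34, 0.13, -0.0] -1.0
8 [0.32, 0.15, -0.0] -1.0
9 [0.0, 0.0, -0.0] -1.0
10 [0.0, 0.0, -0.0] -1.0
11 [0.0, 0.0, -0.0] -1.0
12 [0.0, 0.0, -0.0] -1.0
13 [0.0, 0.0, -0.0] -1.0
14 [0.0, 0.0, -0.0] -1.0
15 [0.0, 0.0, -0.0] -1.0
16 [0.0, 0.0, -0.0] -1.0
17 [0.0, 0.0, -0.0] -1.0
[0.60720443 0.02030134 0.13390228]
```

```bash
python3 -m jog '[{"claw":0,"slide":[0.35,-0.1,0],"angular":[0,0,-1]},{"claw":0,"slide":[0.35,-0.06,0],"angular":[0,0,-1]},{"claw":0,"slide":[0.36,-0.03,0],"angular":[0,0,-1]},{"claw":0,"slide":[0.36,0,0],"angular":[0,0,-1]},{"claw":0,"slide":[0.36,0.03,0],"angular":[0,0,-1]},{"claw":0,"slide":[0.35,0.07,0],"angular":[0,0,-1]},{"claw":0,"slide":[0.35,0.1,0],"angular":[0,0,-1]},{"claw":0,"slide":[0.34,0.13,0],"angular":[0,0,-1]},{"claw":0,"slide":[0.32,0.15,0],"angular":[0,0,-1]},{"claw":-0.2,"slide":[0,0,0],"angular":[0,0,-1]},{"claw":-0.2,"slide":[0,0,0],"angular":[0,0,-1]},{"claw":-0.2,"slide":[0,0,0],"angular":[0,0,-1]}]'
python3 -m jog '[{"claw":-0.2,"slide":[0,0,0],"angular":[0,0,-1]},{"claw":-0.2,"slide":[0,0,0],"angular":[0,0,-1]},{"claw":-0.2,"slide":[0,0,0],"angular":[0,0,-1]},{"claw":-0.2,"slide":[0,0,0],"angular":[0,0,-1]},{"claw":-0.2,"slide":[0,0,0],"angular":[0,0,-1]},{"claw":-0.2,"slide":[0,0,0],"angular":[0,0,-1]},{"claw":-0.2,"slide":[0,0,0],"angular":[0,0,0]},{"claw":-0.2,"slide":[0,0,0],"angular":[0,0,0]}]'
python3 - <<'E'
from plan import *
s=cur();print(s,get_state()['qpos'].round(2));plan([(.545,.1695,.037,188.1)],s)
c=cap('side','side15.png');c2=cap('top','top15.png')
a=c['img'][120:260,230:400];cv2.imwrite('pics/c15.png',cv2.resize(a,None,fx=4,fy=4,interpolation=cv2.INTER_CUBIC))
a=c2['img'][130:250,260:420];cv2.imwrite('pics/d15.png',cv2.resize(a,None,fx=4.5,fy=4.5,interpolation=cv2.INTER_CUBIC))
E
```

```text
t: 19.1
ee_pos: [0.5413, 0.1692, 0.1283]
tool_rot: [0.188, 0.982, -0.0, -0.0]
force: [-0.1, 0.9, 0.4]
grip_width: 0.402
t: 19.9
ee_pos: [0.5415, 0.169, 0.1282]
tool_rot: [-0.069, 0.998, 0.0, -0.0]
force: [-0.3, -0.4, -1.0]
grip_width: 0.398
[np.float64(0.5414815279095493), np.float64(0.16896600452820973), np.float64(0.12819940902708898), np.float64(-172.03022787603854)] [ 0.12  0.65 -0.78  2.01  0.66  0.76  0.64]
0 [-0.07, 0.0, 1.82] -72.03
```

View pics/c15.png

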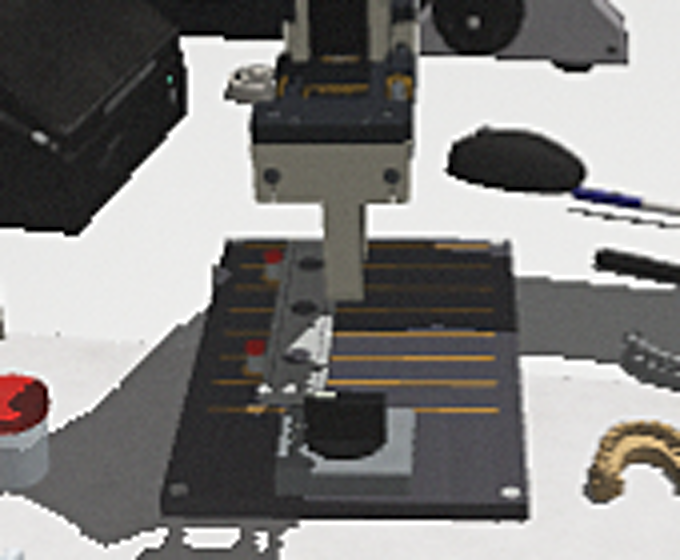

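View pics/d15.png

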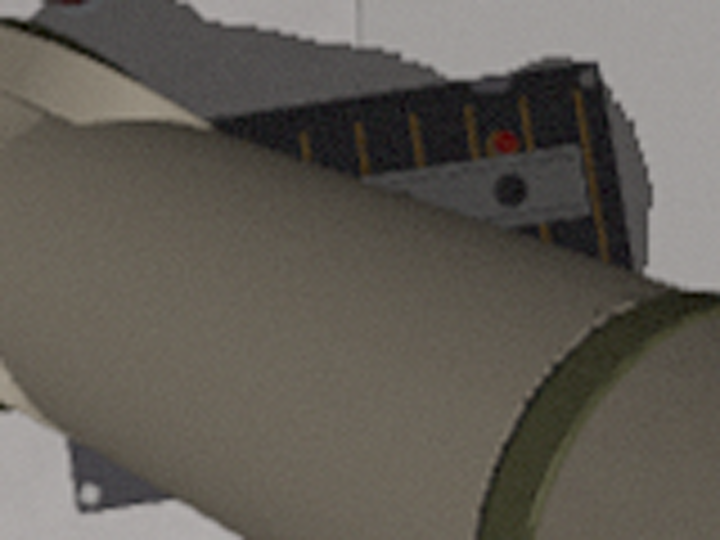

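Run:
```python
from plan import *
C=pickle.load(open('C.pkl','rb'));T=C['top']
pins=onz(T,[(322.2,168.8),(371.9,161.0)],.031)[:,:2]
d=pins[0]-pins[1];yy=d/np.linalg.norm(d);xx=np.array([yy[1],-yy[0]])
def edge(fn,cols,r0,slope):
    im=cv2.cvtColor(cv2.imread('pics/'+fn),cv2.COLOR_BGR2GRAY).astype(float);out=[]
    for c in cols:
        rc=r0+slope*(c-cols[0]); rows=np.arange(int(rc)-4,int(rc)+5)
        v=im[rows,c]; g=np.diff(v); 
        k=g.argmax(); w=g[max(0,k-1):k+2]; rr=rows[max(0,k-1):k+2][:len(w)]+.5
        out.append((c,(w*rr).sum()/w.sum(),g[k]))
    return out
L=edge('top14.png',range(309,334),130+0,0) if 0 else None
# left: d12 style coordinates: edge in top14 near (308..333); find around row
im=cv2.imread('pics/top14.png')[155:200,300:350];cv2.imwrite('pics/e14.png',cv2.resize(im,None,fx=12,fy=12,interpolation=cv2.INTER_NEAREST))
im=cv2.imread('pics/top15.png')[148:188,335:405];cv2.imwrite('pics/e15.png',cv2.resize(im,None,fx=11,fy=11,interpolation=cv2.INTER_NEAREST))
```

```text
(no output)
```

View pics/e14.png

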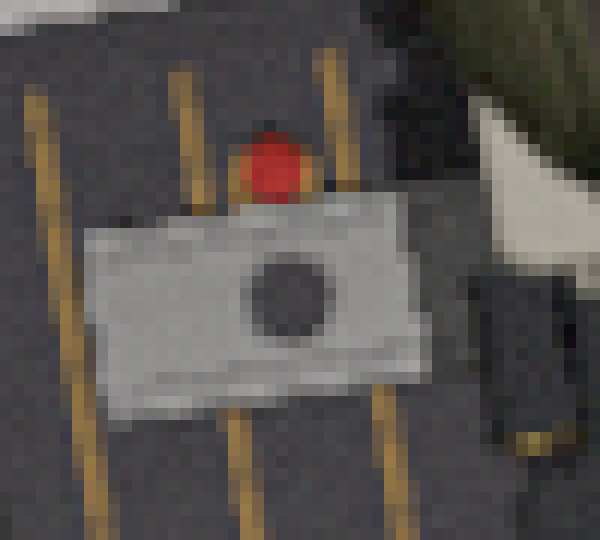

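View pics/e15.png

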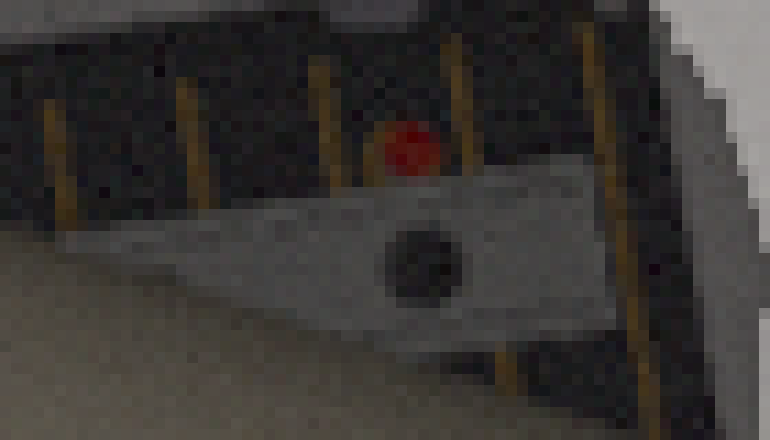

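Both cap-to-edge distances come out alike, about 3.2 px on the left and 2.9 px on the right, which is one pin radius plus parallax. The bar is against both pins, so I go down over the selector.

```bash
python3 -m jog '[{"claw":-0.2,"slide":[-0.07,0,0.4],"angular":[0,0,0]},{"claw":-0.2,"slide":[0,0,0.5],"angular":[0,0,0]},{"claw":-0.2,"slide":[0,0,0.4],"angular":[0,0,0]},{"claw":-0.2,"slide":[0,0,0.3],"angular":[0,0,0]},{"claw":-0.2,"slide":[0,0,0.2],"angular":[0,0,0]},{"claw":-0.2,"slide":[0,0,0],"angular":[0,0,0]}]'
python3 - <<'E'
from plan import *
s=cur();print(s)
c=cap('side','side16.png')
a=c['img'][150:260,240:380];cv2.imwrite('pics/c16.png',cv2.resize(a,None,fx=5,fy=5,interpolation=cv2.INTER_CUBIC))
E
```

```text
t: 20.6
ee_pos: [0.5445, 0.1696, 0.0374]
tool_rot: [-0.071, 0.997, -0.0, -0.001]
force: [0.2, 0.0, 0.7]
grip_width: 0.399
[np.float64(0.5445412565090108), np.float64(0.1696220985412771), np.float64(0.03736418819276713), np.float64(-171.87335382575762)]
```

View pics/c16.png

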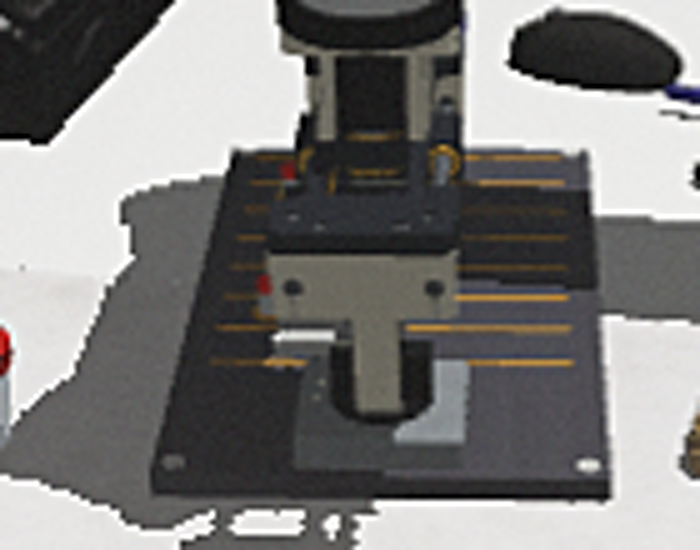

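```bash
python3 -m jog '[{"claw":-1,"slide":[0,0,0],"angular":[0,0,0]},{"claw":-1,"slide":[0,0,0],"angular":[0,0,0]},{"claw":-1,"slide":[0,0,0],"angular":[0,0,0]},{"claw":-1,"slide":[0,0,0],"angular":[0,0,0]},{"claw":-1,"slide":[0,0,0],"angular":[0,0,0]}]' 15
python3 -m jog '[{"claw":-1,"slide":[0,0,0],"angular":[0,0,0.5]},{"claw":-1,"slide":[0,0,0],"angular":[0,0,0.75]},{"claw":-1,"slide":[0,0,0],"angular":[0,0,0.75]},{"claw":-1,"slide":[0,0,0],"angular":[0,0,0]}]'
python3 -c "
from plan import *
print(cur(),get_state()['force'],get_state()['ft_torque'],get_state()['grip_width'])"
```

```text
t: 21.15
ee_pos: [0.5453, 0.17, 0.0388]
tool_rot: [-0.071, 0.997, 0.0, 0.0]
force: [-1.1, 0.8, 4.8]
grip_width: 0.136
t: 21.55
ee_pos: [0.5453, 0.1699, 0.0388]
tool_rot: [0.017, 1.0, 0.0, 0.0]
force: [-0.7, -0.4, 5.9]
grip_width: 0.137
[np.float64(0.5452968072666275), np.float64(0.1699309477558876), np.float64(0.03880390280357966), np.float64(178.08298079377823)] [-0.68416302 -0.37045281  5.93900801] [ 0.09131903 -0.01117964  0.0281892 ] 0.1366907831477976
```

```bash
python3 -m jog '[{"claw":-1,"slide":[0,0,0],"angular":[0,0,1]},{"claw":-1,"slide":[0,0,0],"angular":[0,0,1]},{"claw":-1,"slide":[0,0,0],"angular":[0,0,1]},{"claw":-1,"slide":[0,0,0],"angular":[0,0,1]},{"claw":-1,"slide":[0,0,0],"angular":[0,0,1]},{"claw":-1,"slide":[0,0,0],"angular":[0,0,1]},{"claw":-1,"slide":[0,0,0],"angular":[0,0,1]},{"claw":-1,"slide":[0,0,0],"angular":[0,0,1]},{"claw":-1,"slide":[0,0,0],"angular":[0,0,1]},{"claw":-1,"slide":[0,0,0],"angular":[0,0,1]},{"claw":-1,"slide":[0,0,0],"angular":[0,0,1]},{"claw":-1,"slide":[0,0,0],"angular":[0,0,0.75]}]'
python3 -m jog '[{"claw":-1,"slide":[0,0,0],"angular":[0,0,0]},{"claw":-1,"slide":[0,0,0],"angular":[0,0,0]},{"claw":-1,"slide":[0,0,0],"angular":[0,0,0]}]'
python3 - <<'E'
from plan import *
print(cur(),get_state()['force'],get_state()['ft_torque'],get_state()['qpos'].round(2))
c=cap('side','side17.png')
a=c['img'][150:260,240:380];cv2.imwrite('pics/c17.png',cv2.resize(a,None,fx=5,fy=5,interpolation=cv2.INTER_CUBIC))
E
```

```text
t: 22.75
ee_pos: [0.545, 0.1694, 0.0388]
tool_rot: [0.505, 0.863, -0.0, 0.0]
force: [-2.1, -0.5, 9.2]
grip_width: 0.141
t: 23.05
ee_pos: [0.545, 0.1694, 0.0388]
tool_rot: [0.504, 0.864, -0.0, 0.0]
force: [-2.9, -0.9, 8.9]
grip_width: 0.142
[np.float64(0.5449987276142062), np.float64(0.16940510641918935), np.float64(0.03877998478475746), np.float64(119.49072997641635)] [-2.86852182 -0.87148949  8.89272343] [-0.19234193  0.19743308  0.00257621] [-0.17  0.69 -0.34  2.07  0.51  0.46 -0.38]
```

View pics/c17.png

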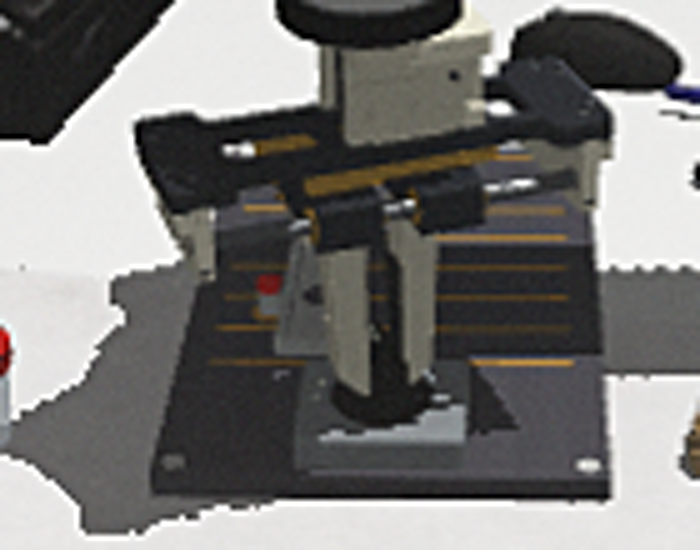

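```bash
python3 -m jog '[{"claw":-0.6,"slide":[0,0,0],"angular":[0,0,0]},{"claw":-0.2,"slide":[0,0,0],"angular":[0,0,0]},{"claw":-0.2,"slide":[0,0,0],"angular":[0,0,0]},{"claw":-0.2,"slide":[0,0,0],"angular":[0,0,0]},{"claw":-0.2,"slide":[0,0,-0.3],"angular":[0,0,0]},{"claw":-0.2,"slide":[0,0,-0.7],"angular":[0,0,0]},{"claw":-0.2,"slide":[0,0,-0.9],"angular":[0,0,0]},{"claw":-0.2,"slide":[0,0,-0.9],"angular":[0,0,0]},{"claw":-0.2,"slide":[0,0,-0.6],"angular":[0,0,0]}]'
python3 - <<'E'
from plan import *
s=cur();print(s);w=[];d=np.array([-.12,.0,0,0])
plan([np.array(s)+[-.02,.035,0,0]],s)
E
```

```text
t: 24.0
ee_pos: [0.5454, 0.17, 0.2112]
tool_rot: [0.505, 0.863, 0.001, 0.001]
force: [-0.1, -0.5, -0.1]
grip_width: 0.401
[np.float64(0.5454188540650092), np.float64(0.16996728267100908), np.float64(0.21119253705766328), np.float64(119.3959160127604)]
0 [0.81, -0.0, -0.0] -0.0
```

```bash
python3 -m jog '[{"claw":-0.2,"slide":[0.8,0,0],"angular":[0,0,0]},{"claw":-0.2,"slide":[0.8,0,0],"angular":[0,0,0]},{"claw":-0.2,"slide":[0.8,0,0],"angular":[0,0,0]},{"claw":-0.2,"slide":[0.8,0,0],"angular":[0,0,0]},{"claw":-0.2,"slide":[0.8,0,0],"angular":[0,0,0]},{"claw":-0.2,"slide":[0.8,0,0],"angular":[0,0,0]},{"claw":-0.2,"slide":[0,0,0],"angular":[0,0,0]}]'
python3 - <<'E'
from plan import *
c=cap('side','side18.png');c2=cap('top','top18.png')
a=c2['img'][130:250,255:420];cv2.imwrite('pics/d18.png',cv2.resize(a,None,fx=4.8,fy=4.8,interpolation=cv2.INTER_CUBIC))
a=c['img'][165:255,265:375];cv2.imwrite('pics/c18.png',cv2.resize(a,None,fx=6,fy=6,interpolation=cv2.INTER_CUBIC))
E
```

```text
t: 24.7
ee_pos: [0.4235, 0.3843, 0.2087]
tool_rot: [0.501, 0.865, 0.001, -0.001]
force: [0.1, -0.4, 0.1]
grip_width: 0.399
```

View pics/d18.png

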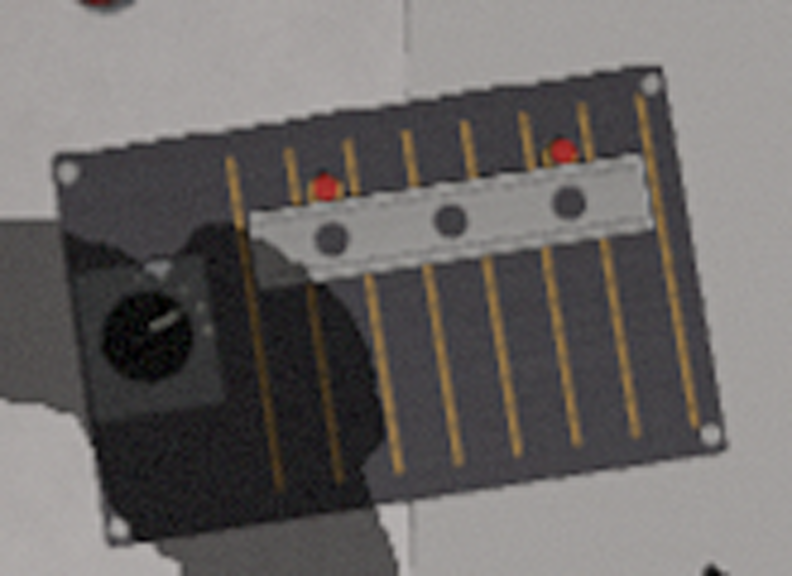

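View pics/c18.png

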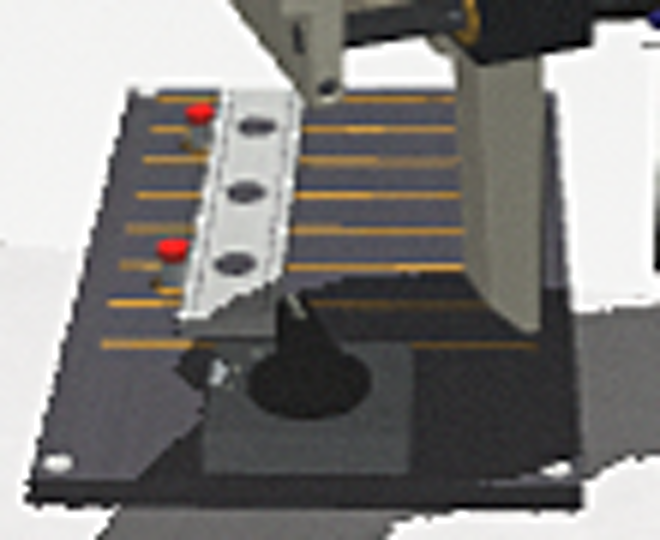

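The final views agree on both checks. The pin-cap-to-edge distances are equal, 3.1 px on the left and 3.0 px on the right, which is about 6 mm (one pin radius) after parallax. The knob's white line at (150,328)→(178,313) points to about -62°, towards the fourth dot, against -60.6° expected.

```bash
python3 -c "
from h import *
s=get_state();print(s['t'],s['force'],abs(s['joint_velocities']).max()); print(job_done())"
```

```text
24.8 [ 0.39481128 -0.76094695 -0.47826674] 0.035870364038027104
the job is handed in; nothing more can be done
None
```

The job is handed in at t = 24.8 s of the 64 s allowed; the hand-in gives no verdict.

- **Placing:** I lifted the straightedge out of the rack, stood it on the plate about 45 mm on the robot's side of the plate's centre, let go, and toppled it flat. It lay with roughly 54 mm to the pins.
- **Sliding:** I took it again across its width (measured 38.4 mm) and slid it forward until it stopped at the predicted place. The push reached about 15 N with almost no twisting moment, so both pins were touching.
- **Selector:** I turned the knob 68.6° clockwise and released it. After release its white line read about -62°, against -60.6° for the third click, and it pointed at the fourth of the five dots.
- **Last checks:** The edge sits equally close to both pins, 3.1 and 3.0 px. After parallax that is about one pin radius, so no visible gap. The residual tool force was below 1 N, and the gripper was clear of everything.
- **Limits:** The pin gap is only known to about 1 mm from the images. While sliding, the tool read up to 16 N upward force, which I did not explain. I judged the bystanders undisturbed by the path taken and by eye, and did not re-measure their positions.

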